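Free a film roller with a fork tool and put it in the wash tub

TASK

Use the red-handled fork to push the red collar of the spring bar back, away from the white roller, until the roller's end pops up; feel for the collar and push gently, never ramming the bar against its stop. Then stand the fork back in its slot of the grey tool block, lift the freed roller out and lay it in the blue wash tub, without letting go of it above the rim and without disturbing the other things on the counter.

Things in the scene. Friction and masses are not known exactly. Their poses are not given: they have to be found in the camera images.
- stand: Film roller stand bolted to the counter: steel base plate 90 x 232 x 8 mm, blue upright blocks. Origin: centre of its underside; y runs along roller and spring bar, towards the bar's end. Roller centre at x 0, y -40, z 50 mm; its end tangs sit in upright slots, open at the top. Inner guide block at y 32 to 42 mm, outer block at y 104 to 114 mm, both 34 mm wide, tops at z 68 mm.
- gap (a point): Point on the spring bar's axis (58 mm above the counter; bare steel shank 8 mm thick), 9 mm from the inner guide block's face, at stand x 0, y 51 mm; axes as stand. A fork lowered here with its tines either side of the shank is clear of block and collar.
- collar_zone (a point): Fixed point of the stand on the bar's axis at y 66 mm: nominal place of the inner face of the red collar (disc 28 mm across, 5 mm thick). The collar is clamped on the bar up to 7 mm to either side of here, not measured: find it by feel. Pushed towards the stand's +y it meets the spring: 4 N at first, about 1 N more per mm, and up to 4 N of rubbing until the roller is freed.
- nose (a point): Fixed point of the stand at y 21 mm, z 53 mm: where the bar's nose, at rest, holds the roller's +y tang down against a sprung lifter. With the bar pushed back about 8 mm the tang is free: the roller's +y end springs up 14 mm and stays up, even when the bar returns. The bar's hard stop is at 11 mm (about 14.5 N); 25 N between fork and stand bends the bar.
- roller_mid (a point): Centre of the white plastic roller: 30 mm diameter, 100 mm long along its y axis, with a flat steel tang 16 mm wide, 5 mm thick, 16 mm long at each end (132 mm over all); 0.11 to 0.22 kg. Grip it across x from above, in the middle; only the 8 mm base plate lies below.
- roller_end (a point): Centre of the roller's +y tang, 58 mm from the roller's centre, the one under the bar's nose: 50 mm above the counter while held, about 64 mm when it has popped up.
- fork_grip (a point): Centre of the fork's red handle (24 mm in x, 20 mm in y, 50 mm high; grip it across y; z up). Under the handle: a steel bridge 28 x 6 mm, 10 mm high, then two tines 8 mm wide (x), 6 mm thick (y), 25 mm long, 12 mm apart in x to straddle the shank; tine tips 60 mm below this point. 0.09 kg. It starts standing in its slot, handle resting on the block's top.
- slot (a point): Centre of the mouth of the fork's slot in the top of the grey tool block (block 140 x 70 mm, 50 mm high); slot 33 mm along x by 11 mm along y, 40 mm deep. With the fork home its handle's underside rests on the top here, so fork_grip is 25 mm above this point.
- tub: Blue open wash tub, fixed: 180 mm (x) by 200 mm (y), 60 mm high, walls and floor 5 mm. Origin: centre of its underside. The roller fits in along y.
- scraper: Flat scraper with green handle, same size as the fork, standing in the block's other slot 72 mm along the block's x. Leave it. Origin: underside of its handle.
- jar: Amber jar, 72 mm across, 90 mm high. Origin under it. Leave it.
- bottle: White bottle with red cap, 60 mm across, 170 mm high. Origin under it. Leave it.
- bowl: Steel bowl, 130 mm across, 50 mm high. Origin under it. Leave it.
- tape: Yellow tape ring lying flat, 84 mm across, 24 mm high. Origin under it. Leave it.
- box: Cardboard box 60 x 50 x 45 mm. Origin under it. Leave it.
- roller: The whole roller of roller_mid, origin and axes the same.
- fork: The whole fork of fork_grip; origin at the underside of its handle, 25 mm below that point, same axes.

How it is judged:
On the way, in this order (a step that is already met when the one before it is completed fails the run):
1. the roller's end has popped up while the fork presses the spring bar and no finger touches the roller (z of roller_end in the frame of stand above 0.0575 m and contact force between fork and stand above 2 N and contact force between the fingers and roller below 0.3 N), for 0.1 s.
2. the fork stands in its slot again, let go (distance between fork_grip and slot below 0.032 m and horizontal distance between fork_grip and slot below 0.012 m and angle between fork_grip's own z axis and vertical below 0.2 rad and contact force between the fingers and fork below 0.3 N), for 0.1 s.
At the end, for the whole second after the job is handed in: The roller lies at rest flat on the tub's floor (centre inside the walls and under 32 mm above the counter, axis within 0.27 rad of level); the fork stands upright in its slot (within 12 mm and 0.2 rad, handle down on the block) (x of roller_mid in the frame of tub between -0.075 and 0.075 m and y of roller_mid in the frame of tub between -0.085 and 0.085 m and height (world z) of roller_mid below 0.032 m and angle between roller_mid's own y axis and vertical above 1.3 rad and linear speed of roller below 0.03 m/s and distance between fork_grip and slot below 0.032 m and horizontal distance between fork_grip and slot below 0.012 m and angle between fork_grip's own z axis and vertical below 0.2 rad); the robot touches nothing.
It fails at once if the fork presses the stand or bar with 25 N or more (contact force between fork and stand above 25 N).
It fails at once if the roller is wrenched against the stand with over 20 N (contact force between roller and stand above 20 N).
It fails at once if the roller is let go above the tub's rim (horizontal distance between roller_mid and tub below 0.11 m and height (world z) of roller_mid above 0.07 m and contact force between the fingers and roller below 0.05 N).
It fails at once if a bystander is moved by more than 30 mm (distance of any of jar, bottle, bowl, tape, box, scraper from where it was at the start of the episode above 0.03 m).
It also fails if it takes over 64 s, if anything falls off the work surface, if the arm or the gripper's body presses on something with over 40 N, if the wrist force passes 120 N, or if a joint passes its speed limit or range.

ROBOT

A 7-joint arm with a two-finger parallel gripper is mounted at the origin on the work surface. World frame = base frame: x ahead of the robot, y to its left, z up, the work surface at z = 0. Lengths are in m, angles in rad, forces in N, time in s.
With the tool pointing down it reaches from about 0.4 to 0.875 m from the base axis. Payload 19.3 kg.
Tool frame: the origin (TCP) lies midway between the tips of the shut fingers; the grasp point (between the pads) lies 19 mm behind it (bot.tcp_to_grasp is the distance from the TCP to the grasp point, in m); z points along the fingers, y is the direction in which the jaws open and shut (so a half turn about z gives the same grasp; the last joint's range is limited). The gripper opens to 85 mm and grips with 20 to 120 N. Pads are 22 mm wide; open, the fingers measure 114 mm over their backs; the gripper's body (76 mm by 85 mm) begins 54 mm behind the grasp point. The pads swing forward as they close: fully open they stand 13 mm farther back than shut.
Start: joints at [-1.203, 0.521, -0.036, 1.599, 0.021, 1.021, -0.113], TCP at [0.265, 0.566, 0.231] pointing down, gripper open.
Joint ranges: [-2.91, 2.91], [-0.3, 2.13], [-1.5, 1.42], [0.17, 2.43], [-1.26, 4.41], [0.16, 1.93], [-2.52, 2.52]. Speed limits (rad/s): [1.89, 1.89, 2.39, 2.39, 3.01, 3.01, 3.01].

INTERFACE

Orientations are given as [roll, pitch, yaw] about the fixed x, y, z axes, in that order (R = Rz(yaw) Ry(pitch) Rx(roll)).
In Python, from workcell import bot gives the robot as it stands. The module is installed in compiled form; this text tells all that it offers.
- The arm moves only by the tool drive_tool, never from a script. Its argument "series" is a list of rows, each a list of 5 numbers: the opening in per cent of the stroke, from 0 (shut) to 100 (fully open), then the shift along the world's x, y, z in m, then the turn about the world's z in rad. A call has 1 to 12 rows; each row shifts and turns the pose as measured when the row begins; what a row does not reach is not made up. A row lasts 1/10 s, in which the tool goes at most 50 mm and 8.59 degrees, less where a joint would pass 70% of its speed; a pose out of reach is approached as far as the arm can. A call with a gripper value outside its range is refused whole. The fingers move at their own pace and stop on an object; "newtons" is the grip in N (left out, the last holds). Time passes only in rows, so rows that do not move let the fingers close. It gives the time, the measured TCP pose, the force and the opening at its end, in the units of the state.
- bot.observe(): the state, without advancing time (a new reading comes with each control period).
- bot.grab_frame(name): name is "scene" or "top" or "wrist"; returns the picture (384x512x3 uint8, red, green, blue); there is no depth.
- bot.camera_info(name): a dict with "fx", "fy", "cx", "cy" (pixels), "k1" (the pictures are not rectified: a ray, as slopes to the right and down, at radius r is drawn at 1 + k1 r^2 times it, then the intrinsics apply), "cam_to_world" (4x4, takes a point from camera to world coordinates). Camera axes: x right, y down, z forward; pixel columns grow to the right and rows downward; lengths in m; the calibration is good to about 2 mm. A picture is of the moment at which its call begins: read the wrist's pose just before it. camera_info takes no time and is no camera call; for the wrist camera it gives the pose at the moment of the call.
- bot.job_done(): hands the job in, once; it reports no verdict.
Trained networks look in the newest picture that a camera, given by its name, has taken for a name from the list of things; names that differ only in an ending like _2 or _b are one class to them, and where a whole thing is asked for, a point or a joint stands for the part that bears it (a point fixed in the world has none). Each returns a list of dicts, best first, with "conf" (0 to 1); they miss things now and then, are a little off and sometimes report something else, mostly with a low value. They report only what shows in the picture. A call takes as long as a camera call.
- bot.masks_of(camera, target): "mask" (384x512 bool, what is visible of it) and "point" ([column, row] in pixels, amid what is visible of it).
The state is a dict: "clock": time; "qpos": joint angles; "qd": joint speeds; "joint_efforts": joint torques, N m; "position": TCP position; "tool_rot": TCP orientation; "force": force on the tool from outside, world axes, zero at the start; "moment": the same for the moment, N m; "grip_width": finger opening in m.
Only numpy, scipy, OpenCV 4.12 (cv2) and the standard library are available. Lean on these libraries where they do the work, as an engineer would, in place of code of your own. Each camera call takes 0.05 s, during which the arm holds its last target.

## Working session

There is one attempt and no reset: what is moved stays moved. The work goes in short steps, Python scripts to look and compute and a tool call to move; the robot and the scene stay as the last step left them, time stands still between calls to the robot, and variables do not carry over. Pictures are saved under pics/ and viewed, and the job is handed in when it is done.

Besides the shell and the picture viewer there is one more tool, called after ">>>" in YAML: its name, and indented under it one key for each argument. drive_tool: Moves the arm, as the interface text tells. Its arguments: {"type":"object","properties":{"series":{"type":"array","items":{"type":"array","items":{"type":"number"}}},"newtons":{"type":"number"}},"required":["series"]}

```bash
mkdir -p pics; python3 - <<'E'
from workcell import bot
import cv2
s=bot.observe();print({k:(v if not hasattr(v,'tolist') else v.tolist()) for k,v in s.items()}, bot.tcp_to_grasp)
for n in ("scene","top","wrist"):
    im=bot.grab_frame(n);cv2.imwrite(f"pics/{n}0.png",im[:,:,::-1]);i=bot.camera_info(n);print(n,i)
E
```

```text
{'clock': 0.0, 'qpos': [-1.2031917517186244, 0.5220112225842027, -0.03632905180621367, 1.6000212859187841, 0.021156579178160367, 1.0211031077899266, -0.11278616157697656], 'qd': [0.00034796969978436284, 0.0008748216320345473, 0.0008957656222196018, 0.000783378006914943, -4.738897418484652e-05, 0.0020303964501312832, -0.0012460363891709987], 'joint_efforts': [-0.00016844701804075157, -92.70974636077881, 1.9801472872495651, -36.994110345840454, 0.01802949991542846, 0.008024478738661855, -4.518374453255092e-05], 'position': [0.2648443342891702, 0.5657250643926477, 0.23072268761663545], 'tool_rot': [-3.1404334931371634, 4.5911282907429296e-05, 2.703770936771782], 'force': [-0.14120040719692104, -1.2122364304296644, -0.4300614516597298], 'moment': [-0.009015604064829374, 0.003073044056650121, -0.02556677011203121], 'grip_width': 0.08559180939086578} 0.0187
scene {'fx': 457.6281984821534, 'fy': 457.6281984821534, 'cx': 255.96751462602876, 'cy': 194.67130495166052, 'k1': -0.013839743248530982, 'cam_to_world': array([[-0.71397794,  0.58377895, -0.38657164,  1.01277999],
       [ 0.70009141, 
[... 354 characters left out ...]
,  9.49568174e-02,
         4.86192236e-01],
       [-9.99997792e-01,  1.72877395e-03,  1.19482309e-03,
         1.89623079e-02],
       [-1.35358148e-03, -9.49546871e-02, -9.95480675e-01,
         1.37253316e+00],
       [ 0.00000000e+00,  0.00000000e+00,  0.00000000e+00,
         1.00000000e+00]])}
wrist {'fx': 336.6731121517754, 'fy': 336.6731121517754, 'cx': 258.02397923378356, 'cy': 194.4019980462955, 'k1': -0.010559342388122018, 'cam_to_world': array([[ 0.42440955,  0.86438094,  0.2696704 ,  0.19504367],
       [ 0.90546974, -0.40480759, -0.12749652,  0.59852966],
       [-0.00104094,  0.29828913, -0.95447499,  0.37269543],
       [ 0.        ,  0.        ,  0.        ,  1.        ]])}
```

View pics/scene0.png

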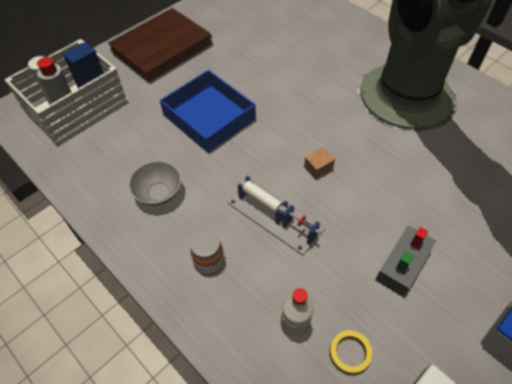

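View pics/top0.png

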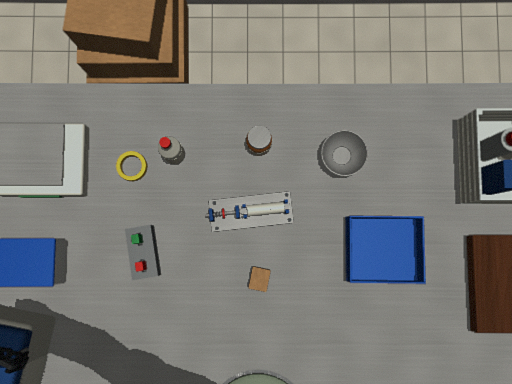

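View pics/wrist0.png

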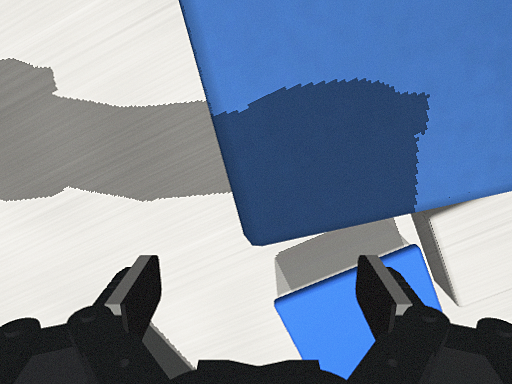

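Top view: the fork's red handle is at (140,266), the stand is around (250,211) with the collar on its left, and the tub is at (385,249). In the scene view, the fork is at (421,236), the collar at about (301,220) and the tub at (208,110). Next I'll triangulate with the networks.

```bash
cat > h.py <<'E'
from workcell import bot
import numpy as np, cv2
def ray(info,p):
    xd=(p[0]-info["cx"])/info["fx"]; yd=(p[1]-info["cy"])/info["fy"]
    r=rd=np.hypot(xd,yd)
    for _ in range(20): r=rd/(1+info["k1"]*r*r)
    f=r/rd if rd>1e-9 else 1
    M=info["cam_to_world"]; d=M[:3,:3]@np.array([xd*f,yd*f,1.]); return M[:3,3],d/np.linalg.norm(d)
def atz(info,p,z):
    o,d=ray(info,p); return o+d*(z-o[2])/d[2]
def proj(info,P):
    M=info["cam_to_world"]; c=M[:3,:3].T@(np.array(P)-M[:3,3]); x,y=c[0]/c[2],c[1]/c[2]
    g=1+info["k1"]*(x*x+y*y); return np.array([info["fx"]*x*g+info["cx"],info["fy"]*y*g+info["cy"]])
def tri(obs):
    A=np.zeros((3,3));b=np.zeros(3);L=[]
    for i,p in obs:
        o,d=ray(i,p);Q=np.eye(3)-np.outer(d,d);A+=Q;b+=Q@o;L.append((o,Q))
    X=np.linalg.solve(A,b); return X,[float(np.linalg.norm(Q@(X-o)))*1000 for o,Q in L]
E
python3 - <<'E'
from h import *
np.set_printoptions(precision=4,suppress=True)
I={n:bot.camera_info(n) for n in("scene","top")}
for t in ["fork","fork_grip","roller","roller_mid","roller_end","stand","gap","tub","scraper"]:
    P={}
    for n in I:
        r=bot.masks_of(n,t)
        for q in r[:2]: print(t,n,round(q["conf"],2),q["point"],int(q["mask"].sum()))
        if r: P[n]=r[0]["point"]
    if len(P)==2: print("   ",*tri([(I[n],P[n]) for n in P]))
E
```

```text
fork scene 0.71 [406.3, 262.9] 249
fork scene 0.5 [417.6, 234.8] 195
fork top 0.4 [141.1, 266.5] 101
    [ 0.4284  0.324  -0.0323] [11.000768326728956, 11.000768326728803]
fork_grip scene 0.56 [207.4, 110.4] 4716
fork_grip scene 0.55 [416.8, 234.7] 202
fork_grip top 0.67 [142.6, 267.8] 92
    [0.5996 0.1216 0.5303] [173.04346323809162, 173.04346323809165]
roller scene 0.97 [264.4, 194.8] 523
roller scene 0.5 [418.8, 237.8] 204
roller top 0.74 [264.5, 207.5] 431
    [ 0.5828 -0.0155  0.0631] [1.9246523520431353, 1.9246523520429792]
roller_mid scene 0.62 [264.5, 194.3] 550
roller_mid top 0.97 [266.5, 212.7] 457
    [ 0.5714 -0.0232  0.0447] [0.3877625341804872, 0.38776253418048323]
roller_end scene 0.91 [261.5, 196.7] 583
roller_end top 0.65 [264.2, 208.3] 436
    [ 0.5841 -0.0181  0.0526] [2.2028525540788886, 2.2028525540787336]
stand scene 0.57 [286.1, 219.8] 2641
stand scene 0.37 [263.5, 195.0] 479
stand top 0.7 [243.7, 217.4] 2162
    [ 0.5611  0.0407 -0.0107] [0.5296921239225547, 0.52969212392253]
gap scene 0.7 [282.9, 222.1] 2753
gap scene 0.23 [258.5, 194.0] 522
gap top 0.97 [243.0, 215.4] 2033
    [ 0.5686  0.0407 -0.0136] [2.074842851257698, 2.0748428512578583]
tub scene 0.63 [208.3, 111.7] 4691
tub top 0.64 [386.5, 246.2] 5301
    [ 0.4763 -0.3498  0.0214] [5.101653383013156, 5.1016533830132165]
scraper scene 0.76 [405.7, 263.6] 216
scraper top 0.68 [137.1, 237.4] 99
scraper top 0.25 [122.7, 161.4] 418
    [0.503  0.3236 0.0774] [2.445903168960332, 2.4459031689603217]
```

```bash
python3 - <<'E'
from h import *
np.set_printoptions(precision=4,suppress=True)
I={n:bot.camera_info(n) for n in("scene","top")}
print(tri([(I["scene"],(417.6,234.8)),(I["top"],(142,267))]), tri([(I["scene"],(405.7,263.6)),(I["top"],(137,238))]))
for n in("scene","top"):
    im=cv2.imread(f"pics/{n}0.png")
    for nm,(c,r) in {"scene":{"st":(280,215),"bl":(405,255)},"top":{"st":(250,212),"bl":(143,252)}}[n].items():
        cv2.imwrite(f"pics/{n}_{nm}.png",cv2.resize(im[r-45:r+45,max(c-60,0):c+60],None,fx=6,fy=6,interpolation=cv2.INTER_CUBIC))
E
```

```text
(array([0.4272, 0.305 , 0.0805]), [1.2589943787992661, 1.258994378799161]) (array([0.5017, 0.3238, 0.0756]), [1.9699700580340647, 1.9699700580338613])
```

>>> drive_tool:
  series:
    - [100, 0.0, 0.0, 0.03, -0.148]
    - [100, 0.01, -0.02, 0.02, -0.148]
    - [100, 0.02, -0.03, 0, -0.148]
    - [100, 0.02, -0.03, 0, -0.148]
    - [100, 0.02, -0.03, 0, -0.148]
    - [100, 0.02, -0.03, 0, -0.148]
    - [100, 0.02, -0.03, 0, -0.148]
    - [100, 0.02, -0.03, 0, -0.148]
    - [100, 0.02, -0.03, 0, -0.148]
    - [100, 0.01, -0.01, 0, -0.148]
    - [100, 0, 0, 0, -0.148]
    - [100, 0, 0, 0, -0.148]

```text
clock: 2.25
position: [0.4291, 0.315, 0.2841]
tool_rot: [3.141, -0.007, 0.9]
force: [-0.3, 1.0, -0.6]
grip_width: 0.0855
```

>>> drive_tool:
  series:
    - [100, 0, -0.005, 0, -0.148]
    - [100, 0, 0, 0, -0.148]
    - [100, 0, 0, 0, -0.148]
    - [100, 0, 0, 0, -0.148]
    - [100, 0, 0, 0, -0.1]
    - [100, 0, 0, 0, 0]

```text
clock: 2.85
position: [0.4293, 0.3096, 0.2848]
tool_rot: [-3.141, -0.008, 0.194]
force: [1.1, 0.0, 0.0]
grip_width: 0.0855
```

```bash
python3 - <<'E'
from h import *
im=bot.grab_frame("wrist");cv2.imwrite("pics/w1.png",im[:,:,::-1])
for t in ("fork","scraper","slot"):
    for r in bot.masks_of("wrist",t)[:2]: print(t,r["conf"],r["point"],r["mask"].sum())
s=bot.observe(); print(s["clock"],s["position"],s["tool_rot"],s["qpos"])
E
```

```text
fork 0.67 [259.1, 167.0] 608
scraper 0.82 [257.2, 96.9] 553
scraper 0.45 [258.4, 166.5] 639
3.05 [0.4294259  0.30943791 0.28479065] [-3.14099879 -0.00799483  0.19820541] [-1.19687622  0.35456298  0.60503502  1.81463417 -0.22845981  1.03533285
 -1.87753554]
```

View pics/w1.png

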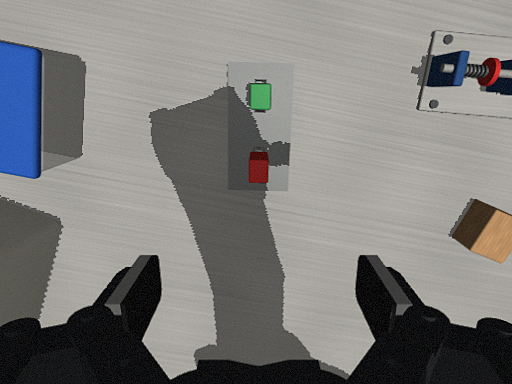

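View pics/top_st.png

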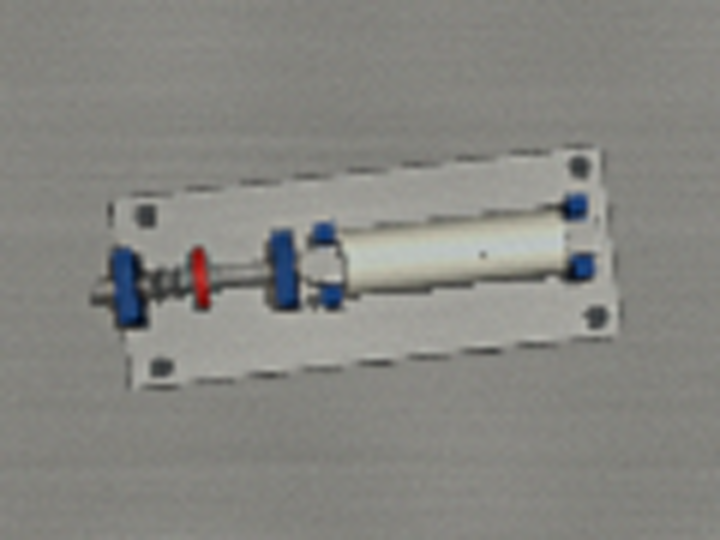

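>>> drive_tool:
  series:
    - [100, -0.01, 0, -0.045, 0]
    - [100, 0, 0, -0.045, 0]
    - [100, 0, 0, 0, 0]

```text
clock: 3.35
position: [0.4197, 0.31, 0.1938]
tool_rot: [-3.138, -0.011, 0.204]
force: [0.2, -1.1, -0.7]
grip_width: 0.0853
```

```bash
python3 - <<'E'
from h import *
i=bot.camera_info("wrist");np.save("i2.npy",i,allow_pickle=True)
im=bot.grab_frame("wrist");cv2.imwrite("pics/w2.png",im[:,:,::-1])
for t in ("fork",):
    for r in bot.masks_of("wrist",t)[:2]: print(t,r["conf"],r["point"],r["mask"].sum())
s=bot.observe(); print(s["clock"],s["position"],s["tool_rot"])
im=cv2.imread("pics/w2.png")[20:260,160:380];cv2.imwrite("pics/w2z.png",cv2.resize(im,None,fx=2.5,fy=2.5,interpolation=cv2.INTER_CUBIC))
im=cv2.imread("pics/w1.png")[50:200,200:320];cv2.imwrite("pics/w1z.png",cv2.resize(im,None,fx=4,fy=4,interpolation=cv2.INTER_CUBIC))
E
```

```text
fork 0.62 [262.8, 181.5] 1238
3.45 [0.42183363 0.31100989 0.19808669] [-3.13536699 -0.01535654  0.20294523]
```

View pics/w2z.png

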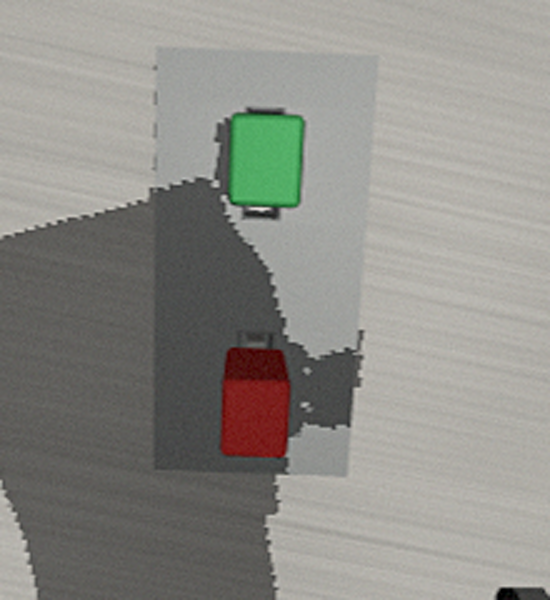

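View pics/w1z.png

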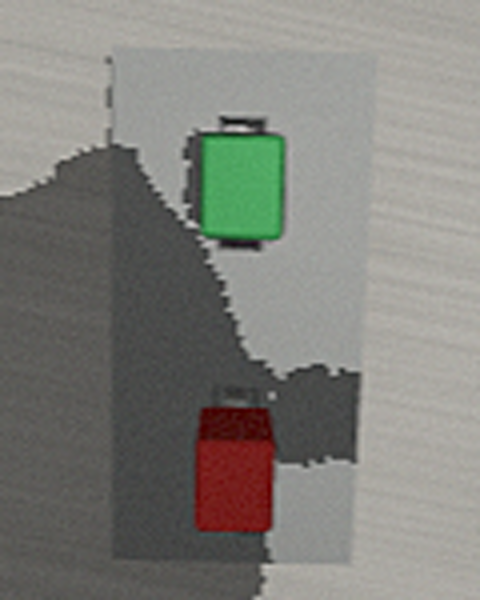

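```bash
python3 - <<'E'
from h import *
np.set_printoptions(precision=4,suppress=True)
i=np.load("i2.npy",allow_pickle=True).item()
f=lambda p:(p[0]/2.5+160,p[1]/2.5+20)
c=[f(p) for p in [(224,380),(289,380),(287,457),(221,457)]]
P=[atz(i,p,.1) for p in c]; print(np.array(P),np.mean(P,0),[np.linalg.norm(P[k]-P[(k+1)%4]) for k in range(4)])
B=[atz(i,f(p),.05) for p in [(155,47),(378,57),(347,476),(154,469)]];print(np.array(B),np.mean(B,0),[np.linalg.norm(B[k]-B[(k+1)%4]) for k in range(4)])
for a,b in((3,0),(2,1)): d=B[b]-B[a];print(np.arctan2(d[1],d[0]))
for a,b in((0,1),(3,2)): d=B[b]-B[a];print(np.arctan2(-d[0],d[1])) 
# slot from block: 
G=[atz(i,f(p),.1) for p in [(231,114),(303,116),(300,207),(229,205)]];print(np.mean(G,0))
s=bot.observe();print(s["position"],s["tool_rot"],i["cam_to_world"][:3,3])
# triangulate w/ top
I={n:bot.camera_info(n) for n in("scene","top")}
pt=np.mean(c,0)
print(tri([(i,pt),(I["top"],(140.5,266))]))
q=np.append(np.mean(P,0)[:2],.1);print("proj",proj(I["top"],q),proj(I["scene"],q))
E
```

```text
[[0.4376 0.3206 0.1   ]
 [0.4414 0.3023 0.1   ]
 [0.4185 0.2978 0.1   ]
 [0.4145 0.3169 0.1   ]] [0.428  0.3094 0.1   ] [np.float64(0.01870634846873092), np.float64(0.023332475805042552), np.float64(0.019524932894700423), np.float64(0.023363089988481894)]
[[0.5262 0.3617 0.05  ]
 [0.5375 0.2927 0.05  ]
 [0.4001 0.2693 0.05  ]
 [0.3886 0.338  0.05  ]] [0.4631 0.3154 0.05  ] [np.float64(0.06989209618792988), np.float64(0.13930577699528918), np.float64(0.06962357943324486), np.float64(0.13962848028769173)]
0.17066208664864405
0.1687486887108269
-2.9793453556208123
-2.9747390844623594
[0.4986 0.3214 0.1   ]
[0.4218 0.311  0.1981] [-3.1354 -0.0154  0.2029] [0.4928 0.3249 0.3365]
(array([0.4284, 0.308 , 0.0953]), [1.882409970971758, 1.8824099709718567])
proj [139.056  266.8258] [422.3176 231.9373]
```

View pics/top_bl.png

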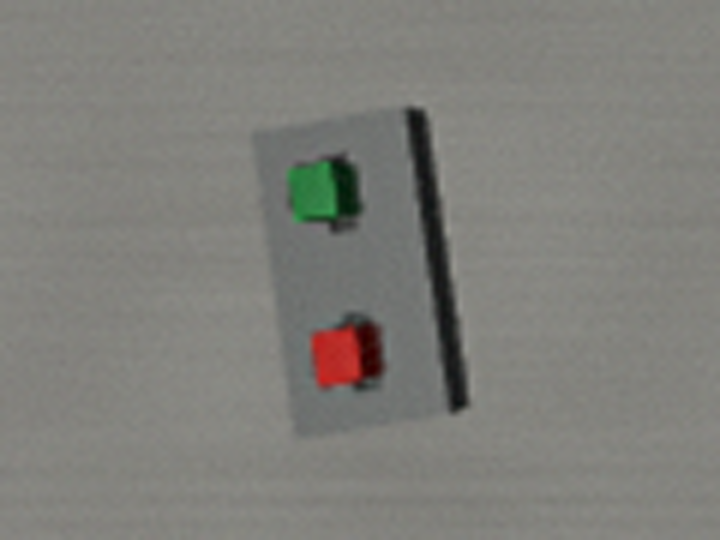

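View pics/scene_bl.png

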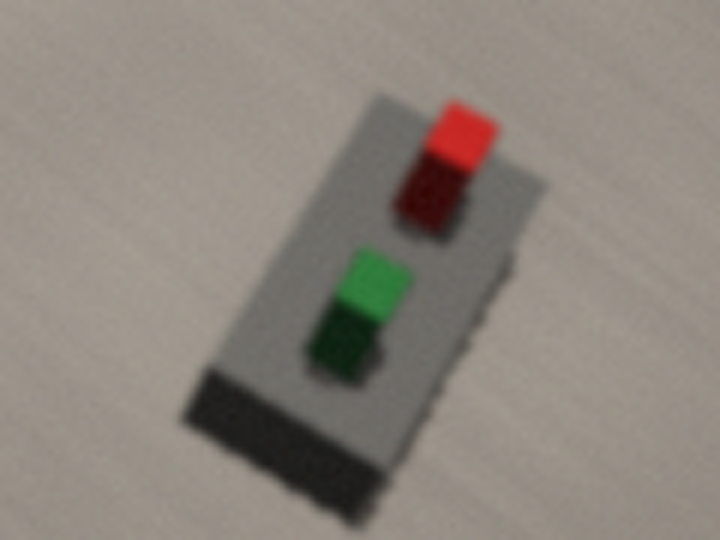

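>>> drive_tool:
  series:
    - [100, 0.006, -0.001, -0.01, -0.033]
    - [100, 0, 0, -0.04, 0]
    - [100, 0, 0, -0.03, 0]
    - [100, 0, 0, 0, 0]
    - [100, 0, 0, 0, 0]

```text
clock: 3.95
position: [0.4341, 0.313, 0.1236]
tool_rot: [-3.127, -0.026, 0.164]
force: [0.4, -0.4, 0.1]
grip_width: 0.0857
```

>>> drive_tool:
  series:
    - [100, -0.006, -0.004, -0.01, 0.006]
    - [100, 0, 0, 0, 0]
    - [100, 0, 0, -0.02, 0]
    - [100, 0, 0, 0, 0]

```text
clock: 4.35
position: [0.4295, 0.3104, 0.0974]
tool_rot: [-3.123, -0.031, 0.17]
force: [-0.2, -0.3, -0.3]
grip_width: 0.0854
```

```bash
python3 - <<'E'
from h import *
i=bot.camera_info("wrist")
im=bot.grab_frame("wrist");cv2.imwrite("pics/w3.png",im[:,:,::-1])
s=bot.observe(); print(s["clock"],s["position"],s["tool_rot"],s["qpos"],s["qd"])
E
```

```text
4.4 [0.43031494 0.31073247 0.09865586] [-3.12186711 -0.03297626  0.16938449] [-1.05624094  0.59734485  0.43817246  2.00600283 -0.44443233  0.59021597
 -1.72043126] [-0.00466784 -0.01698072  0.01419043 -0.01397272  0.00977887  0.01068498
 -0.00583646]
```

View pics/w3.png

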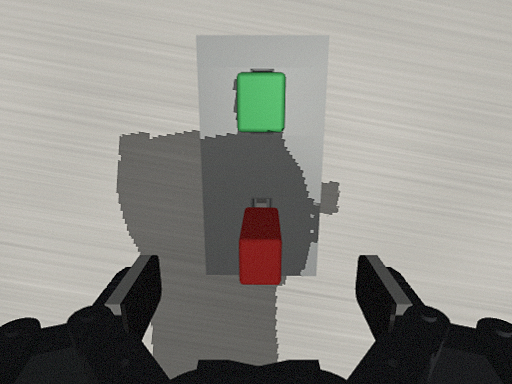

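>>> drive_tool:
  series:
    - [100, -0.002, -0.001, -0.033, 0]
    - [100, 0, 0, 0, 0]
    - [100, 0, 0, 0, 0]

```text
clock: 4.7
position: [0.4301, 0.3111, 0.0692]
tool_rot: [-3.119, -0.037, 0.169]
force: [0.7, 0.8, 0.5]
grip_width: 0.0853
```

>>> drive_tool:
  newtons: 40
  series:
    - [100, -0.002, -0.002, -0.005, 0]
    - [0, 0, 0, 0, 0]
    - [0, 0, 0, 0, 0]
    - [0, 0, 0, 0, 0]
    - [0, 0, 0, 0, 0]
    - [0, 0, 0, 0, 0]
    - [0, 0, 0, 0, 0]

```text
clock: 5.4
position: [0.4296, 0.3099, 0.0682]
tool_rot: [-3.117, -0.04, 0.169]
force: [0.0, -0.4, -0.6]
grip_width: 0.0194
```

```bash
python3 - <<'E'
from h import *
i=bot.camera_info("wrist")
im=bot.grab_frame("wrist");cv2.imwrite("pics/w4.png",im[:,:,::-1])
s=bot.observe(); print(s["clock"],s["position"],s["tool_rot"],s["force"],s["grip_width"])
E
```

```text
5.45 [0.4296076  0.30986593 0.06818924] [-3.1167076  -0.04042128  0.16872515] [-0.07498966 -0.35451952 -1.29440723] 0.019479991360898098
```

View pics/w4.png

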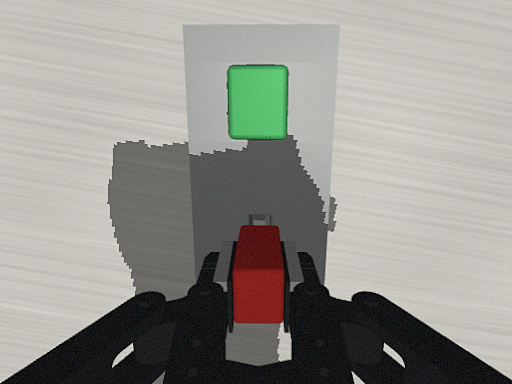

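>>> drive_tool:
  newtons: 70
  series:
    - [0, 0, 0, 0.01, 0]
    - [0, 0, 0, 0.02, 0]
    - [0, 0, 0, 0.03, 0]
    - [0, 0, 0, 0.03, 0]
    - [0, 0, 0, 0.03, 0]
    - [0, 0, 0, 0, 0]

```text
clock: 6.05
position: [0.4291, 0.3085, 0.1949]
tool_rot: [-3.118, -0.039, 0.167]
force: [0.1, -0.1, -1.7]
grip_width: 0.0188
```

>>> drive_tool:
  series:
    - [0, 0.02, -0.03, 0.03, 0]
    - [0, 0.02, -0.045, 0.02, 0]
    - [0, 0.02, -0.045, 0, 0]
    - [0, 0.02, -0.045, 0, 0]
    - [0, 0.02, -0.045, 0, 0]
    - [0, 0.01, -0.04, 0, 0]
    - [0, 0, -0.01, 0, 0]
    - [0, 0, 0, 0, 0]

```text
clock: 6.85
position: [0.5386, 0.0397, 0.2478]
tool_rot: [-3.118, -0.04, 0.172]
force: [-0.4, 0.5, 0.1]
grip_width: 0.0187
```

```bash
python3 - <<'E'
from h import *
i=bot.camera_info("wrist");np.save("i5.npy",i,allow_pickle=True)
im=bot.grab_frame("wrist");cv2.imwrite("pics/w5.png",im[:,:,::-1])
s=bot.observe(); print(s["clock"],s["position"],s["tool_rot"],s["force"],s["qpos"])
im=bot.grab_frame("wrist");cv2.imwrite("pics/w5.png",im[:,:,::-1])
E
```

```text
6.9 [0.53861256 0.04044957 0.24782073] [-3.11767213 -0.03976117  0.17263734] [ 0.1367189  -0.97019642 -1.57576022] [-0.6315721   0.4074752   0.62068126  1.85938354 -0.326985    0.93294579
 -1.25835596]
```

View pics/w5.png

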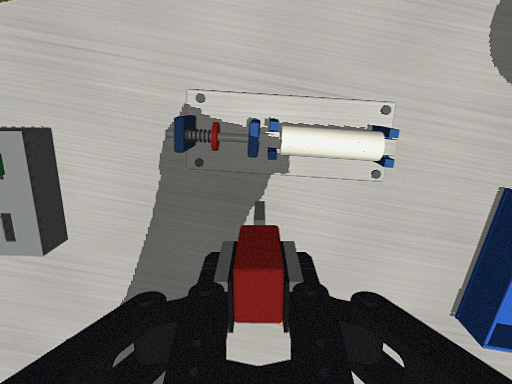

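```bash
python3 - <<'E'
import cv2
im=cv2.imread("pics/w5.png")[80:190,150:410];cv2.imwrite("pics/w5z.png",cv2.resize(im,None,fx=3,fy=3,interpolation=cv2.INTER_CUBIC))
E
```

```text
(no output)
```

View pics/w5z.png

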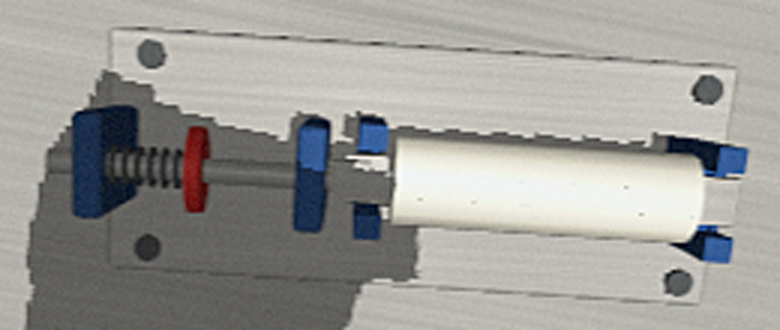

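```bash
cat > st.py <<'E'
from h import *
from scipy.optimize import least_squares
np.set_printoptions(precision=4,suppress=True)
i=np.load("i5.npy",allow_pickle=True).item()
f=lambda p:np.array((p[0]/3+150,p[1]/3+80))
C=[f(p) for p in [(110,28),(736,67),(699,303),(115,266)]]
P=[atz(i,p,.008) for p in C];print(np.array(P),np.mean(P,0),[np.linalg.norm(P[k]-P[(k+1)%4]) for k in range(4)])
L=np.array([[.045,.116],[.045,-.116],[-.045,-.116],[-.045,.116]])
def T(v,q): c,s=np.cos(v[2]),np.sin(v[2]); return np.array([v[0]+c*q[0]-s*q[1],v[1]+s*q[0]+c*q[1],q[2]])
if __name__=="__main__":
    r=least_squares(lambda v:np.concatenate([proj(i,T(v,(*L[k],.008)))-C[k] for k in range(4)]),[.57,.02,.12]);v=r.x
    print(v,r.fun.reshape(4,2)); np.save("stand.npy",v)
    im=cv2.imread("pics/w5.png"); 
    ims={"w5":(i,"pics/w5.png"),"scene":(bot.camera_info("scene"),"pics/scene0.png"),"top":(bot.camera_info("top"),"pics/top0.png")}
    for n,(inf,fn) in ims.items():
        im=cv2.resize(cv2.imread(fn),None,fx=3,fy=3,interpolation=cv2.INTER_CUBIC)
        pts=[]
        def poly(Q,col):
            a=np.array([(proj(inf,T(v,q))+.5)*3-.5 for q in Q]);cv2.polylines(im,[np.round(a*8).astype(int)],True,col,1,cv2.LINE_AA,3);pts.append(a)
        poly([(*l,.008) for l in L],(0,255,255))
        for y0 in(.032,.104): poly([(x,y,.068) for x,y in((-.017,y0),(.017,y0),(.017,y0+.01),(-.017,y0+.01))],(0,255,0))
        poly([(0,.042,.058),(0,.104,.058)],(255,0,255)); poly([(-.015,-.09,.05),(-.015,.01,.05),(.015,.01,.05),(.015,-.09,.05)],(0,0,255))
        poly([(-.012,.051,.058),(.012,.051,.058)],(255,255,0))
        a=np.concatenate(pts);lo=np.maximum(a.min(0).astype(int)-30,0);hi=a.max(0).astype(int)+30
        cv2.imwrite(f"pics/ov_{n}.png",im[lo[1]:hi[1],lo[0]:hi[0]])
    for nm,q in dict(gap=(0,.051,.058),coll=(0,.066,.058),nose=(0,.021,.053),rm=(0,-.04,.05)).items(): print(nm,T(v,q))
E
python3 st.py
```

```text
[[ 0.6076  0.1375  0.008 ]
 [ 0.6333 -0.0901  0.008 ]
 [ 0.5455 -0.1003  0.008 ]
 [ 0.5199  0.1252  0.008 ]] [0.5766 0.0181 0.008 ] [np.float64(0.2290698898435574), np.float64(0.08842272702526063), np.float64(0.22699990275961257), np.float64(0.08854652594251403)]
[0.5763 0.0181 0.1144] [[-0.8514 -0.3482]
 [ 1.9254 -0.5802]
 [ 1.4791  0.8051]
 [-2.686   0.8173]]
gap [0.5705 0.0688 0.058 ]
coll [0.5688 0.0837 0.058 ]
nose [0.5739 0.039  0.053 ]
rm [ 0.5809 -0.0216  0.05  ]
```

```bash
python3 -c "
import cv2,numpy as np
a=[cv2.imread(f'pics/ov_{n}.png') for n in('w5','scene','top')]
w=max(x.shape[1] for x in a);print([x.shape for x in a])
o=np.vstack([cv2.copyMakeBorder(x,0,0,0,w-x.shape[1],0) for x in a]);s=min(1,600/o.shape[0],800/w)
cv2.imwrite('pics/ov.png',a[0]);cv2.imwrite('pics/ov2.png',cv2.resize(o,None,fx=s,fy=s))"
```

```text
[(339, 732, 3), (287, 354, 3), (184, 318, 3)]
```

View pics/ov.png

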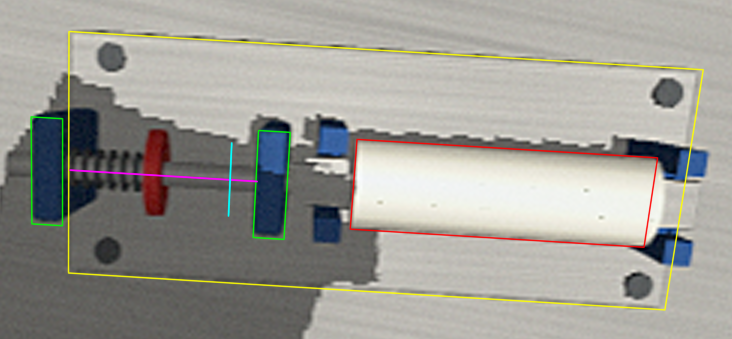

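View pics/ov2.png

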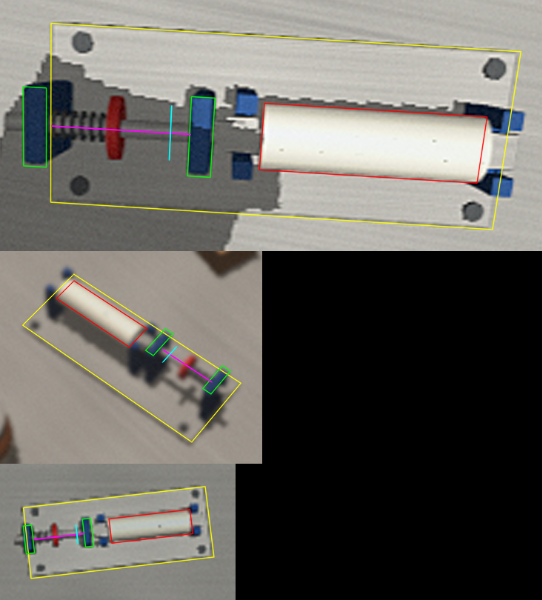

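>>> drive_tool:
  series:
    - [0, 0.018, 0.015, 0.0, -0.03]
    - [0, 0.016, 0.014, -0.02, -0.03]
    - [0, 0, 0, -0.03, 0]
    - [0, 0, 0, -0.03, 0]
    - [0, 0, 0, -0.015, 0]
    - [0, 0, 0, 0, 0]

```text
clock: 7.55
position: [0.5716, 0.0851, 0.1491]
tool_rot: [-3.113, -0.039, 0.127]
force: [0.1, 0.4, -1.1]
grip_width: 0.0196
```

```bash
cat > look.py <<'E'
import sys
from h import *
np.set_printoptions(precision=4,suppress=True)
n=sys.argv[1]
i=bot.camera_info("wrist");np.save(f"i{n}.npy",i,allow_pickle=True)
s=bot.observe(); print(s["clock"],s["position"],s["tool_rot"],s["force"],s["grip_width"])
im=bot.grab_frame("wrist");cv2.imwrite(f"pics/w{n}.png",im[:,:,::-1])
E
python3 look.py 6
```

```text
7.55 [0.5716 0.0851 0.1491] [-3.1128 -0.0395  0.127 ] [ 0.1145  0.4018 -1.1483] 0.019573267464591475
```

View pics/w6.png

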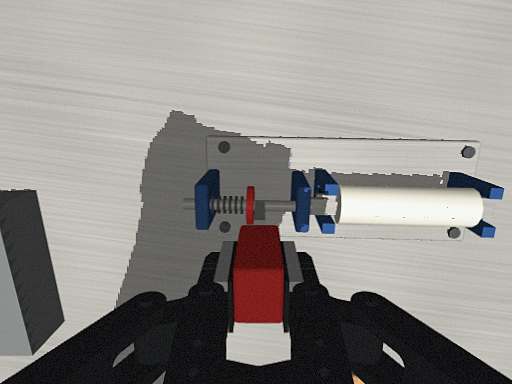

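>>> drive_tool:
  series:
    - [0, 0.0, -0.015, 0.0, -0.013]
    - [0, 0, 0, 0, 0]
    - [0, 0, 0, 0, 0]

```text
clock: 7.9
position: [0.5728, 0.0707, 0.1526]
tool_rot: [-3.112, -0.043, 0.115]
force: [-0.2, 0.0, -0.8]
grip_width: 0.0191
```

```bash
python3 look.py 7;  python3 - <<'E'
from st import *
i=np.load("i7.npy",allow_pickle=True).item();v=np.load("stand.npy")
im=cv2.resize(cv2.imread("pics/w7.png"),None,fx=4,fy=4,interpolation=cv2.INTER_CUBIC)
cv2.imwrite("pics/w7z.png",im[600:1050,760:1540])
def poly(Q,col):
    a=np.array([(proj(i,T(v,q))+.5)*4-.5 for q in Q]);cv2.polylines(im,[np.round(a*8).astype(int)],True,col,1,cv2.LINE_AA,3)
poly([(*l,.008) for l in L],(0,255,255))
for y0 in(.032,.104): poly([(x,y,.068) for x,y in((-.017,y0),(.017,y0),(.017,y0+.01),(-.017,y0+.01))],(0,255,0))
poly([(0,.042,.058),(0,.104,.058)],(255,0,255)); poly([(-.015,-.09,.05),(-.015,.01,.05),(.015,.01,.05),(.015,-.09,.05)],(0,0,255))
cv2.imwrite("pics/w7o.png",im[600:1050,760:1540])
E
```

```text
7.9 [0.5728 0.0707 0.1526] [-3.1118 -0.0433  0.1149] [-0.2265  0.0413 -0.7526] 0.019097763090724685
[[ 0.6076  0.1375  0.008 ]
 [ 0.6333 -0.0901  0.008 ]
 [ 0.5455 -0.1003  0.008 ]
 [ 0.5199  0.1252  0.008 ]] [0.5766 0.0181 0.008 ] [np.float64(0.2290698898435574), np.float64(0.08842272702526063), np.float64(0.22699990275961257), np.float64(0.08854652594251403)]
```

View pics/w7z.png

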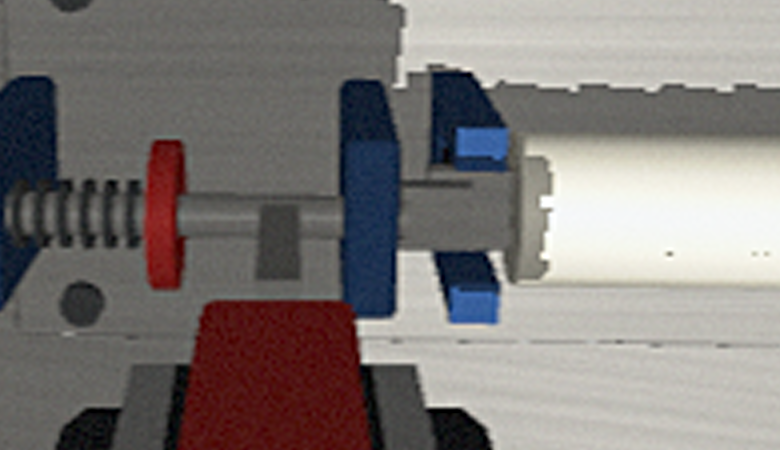

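View pics/w7o.png

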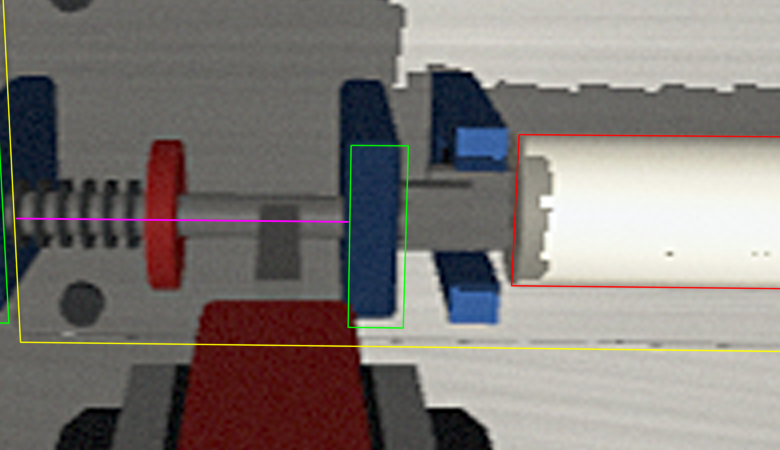

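```bash
python3 - <<'E'
from st import *
i=np.load("i7.npy",allow_pickle=True).item();v=np.load("stand.npy")
g=lambda p:(p[0]/4+190-.4,p[1]/4+150-.4)
c,s=np.cos(v[2]),np.sin(v[2])
def S(P): d=P[:2]-v[:2]; return np.array([c*d[0]+s*d[1],-s*d[0]+c*d[1]])*1000
tz=.1526-.0534
for nm,p,z in [("tipL",(258,205),tz),("tipR",(300,205),tz),("sh1",(215,217),.058),("sh2",(330,218),.058),("blkTR",(399,141),.068),("blkBR",(395,316),.068),("blkTL",(347,141),.068),("blkBL",(343,316),.068),("collar ctr",(165,214),.058)]:
    P=atz(i,g(p),z);print(nm,P,S(P))
E
```

```text
[[ 0.6076  0.1375  0.008 ]
 [ 0.6333 -0.0901  0.008 ]
 [ 0.5455 -0.1003  0.008 ]
 [ 0.5199  0.1252  0.008 ]] [0.5766 0.0181 0.008 ] [np.float64(0.2290698898435574), np.float64(0.08842272702526063), np.float64(0.22699990275961257), np.float64(0.08854652594251403)]
tipL [0.5847 0.0764 0.0992] [14.9153 56.9485]
tipR [0.5855 0.07   0.0992] [14.98   50.5066]
sh1 [0.5693 0.0844 0.058 ] [ 0.6009 66.6846]
sh2 [0.5718 0.0632 0.058 ] [ 0.6283 45.3219]
blkTR [0.5902 0.0535 0.068 ] [17.7799 33.5826]
blkBR [0.5579 0.0497 0.068 ] [-14.7676  33.4776]
blkTL [0.5891 0.0625 0.068 ] [17.7023 42.6583]
blkBL [0.5567 0.059  0.068 ] [-14.8865  42.8795]
collar ctr [0.5688 0.0938 0.058 ] [ 1.0865 75.9973]
```

>>> drive_tool:
  series:
    - [0, 0.0, -0.001, -0.02, 0]
    - [0, 0, 0, -0.012, 0]
    - [0, 0, 0, 0, 0]

```text
clock: 8.25
position: [0.5738, 0.0698, 0.1214]
tool_rot: [-3.111, -0.047, 0.115]
force: [0.2, 0.2, -0.5]
grip_width: 0.019
```

```bash
python3 look.py 8;  python3 - <<'E'
import cv2
im=cv2.resize(cv2.imread("pics/w8.png"),None,fx=4,fy=4,interpolation=cv2.INTER_CUBIC)
cv2.imwrite("pics/w8z.png",im[600:1050,760:1540])
E
```

```text
8.25 [0.5738 0.0698 0.1214] [-3.1111 -0.0465  0.1146] [ 0.1757  0.2468 -0.5453] 0.019017479760282768
```

View pics/w8z.png

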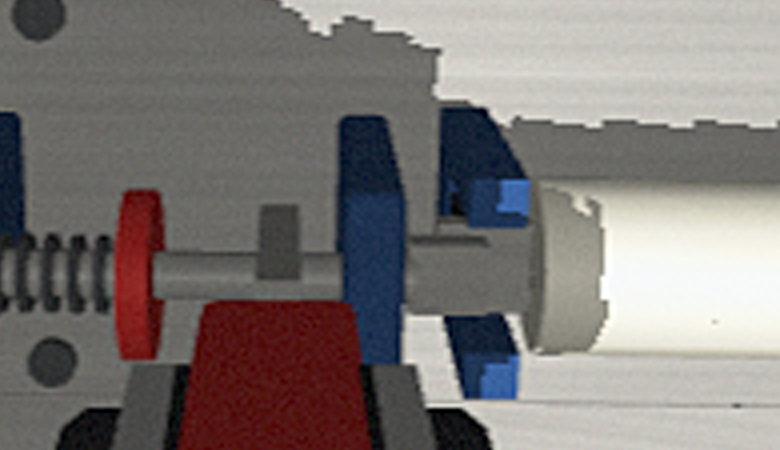

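```bash
python3 - <<'E' | tail -n 9
from st import *
i=np.load("i8.npy",allow_pickle=True).item();v=np.load("stand.npy")
g=lambda p:(p[0]/4+190-.4,p[1]/4+150-.4)
c,s=np.cos(v[2]),np.sin(v[2])
def S(P): d=P[:2]-v[:2]; return np.array([c*d[0]+s*d[1],-s*d[0]+c*d[1]])*1000
tz=.1214-.0534
for nm,p,z in [("tipL",(259,205),tz),("tipR",(299,205),tz),("sh1",(215,275),.058),("sh2",(320,277),.058),("blkTR",(401,193),.068),("blkTL",(341,193),.068),("collar ctr",(137,274),.058)]:
    P=atz(i,g(p),z);print(nm,P,S(P))
E
```

```text
[ 0.5455 -0.1003  0.008 ]
 [ 0.5199  0.1252  0.008 ]] [0.5766 0.0181 0.008 ] [np.float64(0.2290698898435574), np.float64(0.08842272702526063), np.float64(0.22699990275961257), np.float64(0.08854652594251403)]
tipL [0.5858 0.0754 0.068 ] [15.9528 55.8396]
tipR [0.5866 0.0693 0.068 ] [16.0137 49.7025]
sh1 [0.5702 0.0813 0.058 ] [ 1.1152 63.4854]
sh2 [0.572  0.0642 0.058 ] [ 0.9719 46.3129]
blkTR [0.5904 0.0541 0.068 ] [18.0717 34.1522]
blkTL [0.5893 0.0632 0.068 ] [17.9836 43.2974]
collar ctr [0.5688 0.0941 0.058 ] [ 1.1366 76.294 ]
```

>>> drive_tool:
  series:
    - [0, -0.0012, 0.0, -0.008, 0]
    - [0, -0.0004, 0, -0.007, 0]
    - [0, 0, 0, 0, 0]

```text
clock: 8.6
position: [0.5729, 0.07, 0.1071]
tool_rot: [-3.111, -0.049, 0.115]
force: [0.4, 0.2, -1.7]
grip_width: 0.0192
```

```bash
python3 look.py 9;  python3 - <<'E'
import cv2
im=cv2.resize(cv2.imread("pics/w9.png"),None,fx=4,fy=4,interpolation=cv2.INTER_CUBIC)
cv2.imwrite("pics/w9z.png",im[600:1050,760:1540])
E
```

```text
8.6 [0.5729 0.07   0.1071] [-3.1109 -0.0486  0.1147] [ 0.3759  0.1652 -1.7359] 0.01921512130960181
```

View pics/w9z.png

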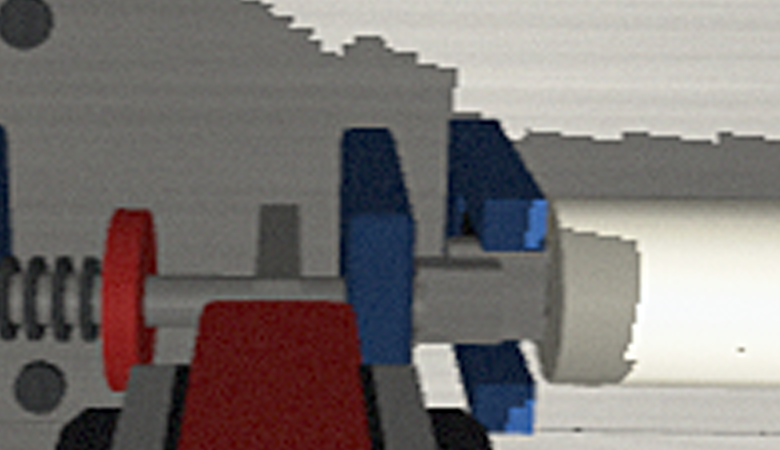

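```bash
python3 - <<'E'
import cv2,numpy as np
o=[]
for n in (5,7,9):
    im=cv2.imread(f"pics/w{n}.png")[190:250,230:295]; o.append(cv2.resize(im,None,fx=4*1.0,fy=6,interpolation=cv2.INTER_NEAREST))
cv2.imwrite("pics/cmp.png",np.hstack(o))
for n in (5,7,9):
    im=cv2.imread(f"pics/w{n}.png"); print(n,[tuple(int(x) for x in im[r,259]) for r in range(198,230,2)]); 
    print([tuple(int(x) for x in im[r,248]) for r in range(198,230,2)])
E
```

```text
5 [(89, 91, 92), (139, 146, 147), (49, 54, 53), (55, 61, 61), (54, 56, 58), (55, 58, 57), (63, 59, 62), (54, 63, 59), (61, 63, 65), (56, 60, 61), (52, 57, 55), (85, 86, 90), (88, 92, 93), (99, 98, 96), (10, 9, 75), (24, 20, 80)]
[(89, 93, 96), (93, 99, 95), (91, 94, 95), (84, 86, 84), (94, 96, 97), (96, 97, 101), (84, 84, 87), (77, 83, 83), (119, 121, 126), (178, 187, 191), (171, 178, 179), (173, 182, 182), (172, 179, 182), (183, 191, 186), (6, 7, 71), (12, 15, 73)]
7 [(88, 89, 92), (83, 83, 86), (55, 61, 57), (62, 64, 63), (62, 61, 63), (62, 64, 65), (62, 65, 64), (63, 67, 69), (60, 62, 64), (54, 59, 58), (62, 62, 64), (92, 93, 96), (96, 100, 101), (103, 107, 106), (10, 8, 79), (19, 16, 82)]
[(75, 80, 78), (82, 84, 85), (92, 96, 99), (114, 119, 119), (90, 93, 98), (78, 82, 85), (100, 106, 108), (97, 98, 100), (101, 105, 106), (100, 105, 105), (103, 104, 107), (101, 105, 107), (98, 103, 101), (108, 111, 107), (12, 17, 75), (25, 25, 84)]
9 [(103, 105, 106), (106, 108, 110), (59, 61, 61), (62, 66, 65), (60, 62, 62), (68, 69, 69), (63, 66, 66), (65, 70, 67), (61, 65, 62), (64, 63, 65), (62, 63, 62), (94, 98, 101), (99, 103, 103), (101, 106, 100), (4, 16, 85), (19, 17, 82)]
[(102, 103, 105), (102, 106, 110), (100, 101, 103), (108, 110, 113), (106, 112, 110), (109, 112, 110), (107, 109, 113), (98, 103, 106), (100, 106, 107), (104, 108, 110), (106, 111, 113), (84, 86, 87), (90, 96, 92), (108, 111, 109), (16, 17, 85), (18, 25, 83)]
```

View pics/cmp.png

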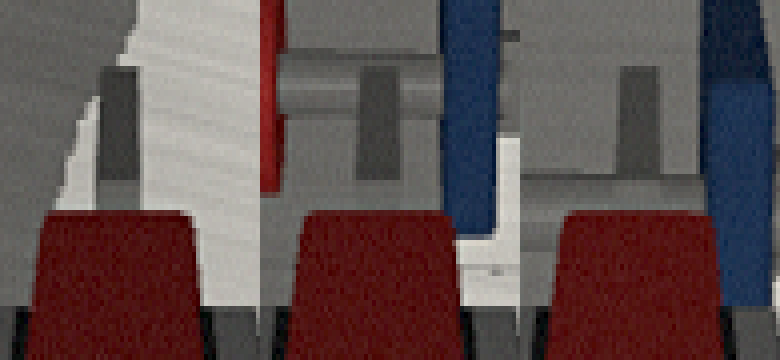

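>>> drive_tool:
  series:
    - [0, -0.0004, 0.0, -0.006, 0]
    - [0, -0.0003, 0, -0.006, 0]
    - [0, 0, 0, 0, 0]

```text
clock: 8.95
position: [0.5725, 0.07, 0.0948]
tool_rot: [-3.111, -0.049, 0.115]
force: [-0.2, 0.4, -1.1]
grip_width: 0.0189
```

```bash
python3 - <<'E'
from h import *
for k in range(8):
    s=bot.observe(); print(s["clock"],s["position"].round(4) if hasattr(s["position"],"round") else s["position"],np.round(s["force"],2),np.round(s["moment"],3)); 
    if k<4: im=bot.grab_frame("top")
cv2.imwrite("pics/t10.png",cv2.resize(im[170:260,170:330,::-1],None,fx=5,fy=5,interpolation=cv2.INTER_CUBIC))
E
```

```text
8.95 [0.5725 0.07   0.0948] [-0.21  0.4  -1.14] [-0.065  0.103  0.019]
9.0 [0.5727 0.07   0.0952] [-0.27 -0.02 -0.88] [-0.025  0.03  -0.025]
9.05 [0.5729 0.07   0.0955] [ 0.2   0.14 -0.82] [-0.03   0.118  0.045]
9.1 [0.573  0.07   0.0956] [ 0.08  0.45 -0.25] [0.031 0.097 0.036]
9.15 [0.573  0.07   0.0958] [-0.13  0.4  -0.68] [ 0.012  0.106 -0.025]
9.15 [0.573  0.07   0.0958] [-0.13  0.4  -0.68] [ 0.012  0.106 -0.025]
9.15 [0.573  0.07   0.0958] [-0.13  0.4  -0.68] [ 0.012  0.106 -0.025]
9.15 [0.573  0.07   0.0958] [-0.13  0.4  -0.68] [ 0.012  0.106 -0.025]
```

>>> drive_tool:
  newtons: 90
  series:
    - [0, -0.0003, 0.004, 0, 0]
    - [0, -0.0004, 0.004, 0, 0]
    - [0, -0.0004, 0.003, 0, 0]
    - [0, 0, 0, 0, 0]

```text
clock: 9.55
position: [0.5721, 0.0824, 0.0962]
tool_rot: [-3.11, -0.051, 0.115]
force: [-0.1, -0.6, -1.1]
grip_width: 0.0188
```

```bash
python3 look.py 10;  python3 - <<'E'
import cv2
im=cv2.resize(cv2.imread("pics/w10.png"),None,fx=4,fy=4,interpolation=cv2.INTER_CUBIC)
cv2.imwrite("pics/w10z.png",im[600:1050,760:1540])
E
```

```text
9.55 [0.5721 0.0824 0.0962] [-3.1104 -0.0513  0.1149] [-0.1015 -0.6109 -1.0551] 0.018755803307504426
```

View pics/w10z.png

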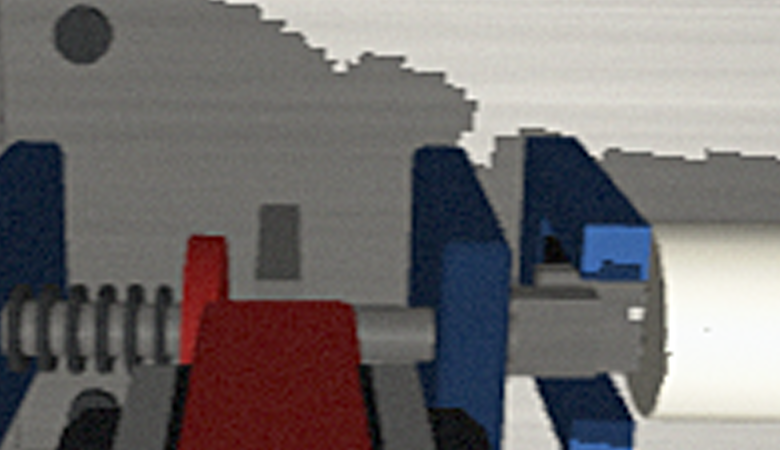

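>>> drive_tool:
  series:
    - [0, -0.0002, 0.002, 0, 0]
    - [0, -0.0001, 0.001, 0, 0]

```text
clock: 9.8
position: [0.5718, 0.0852, 0.0963]
tool_rot: [-3.111, -0.051, 0.115]
force: [0.2, -0.4, 0.0]
grip_width: 0.0188
```

>>> drive_tool:
  series:
    - [0, -0.0001, 0.001, 0, 0]

```text
clock: 9.9
position: [0.5717, 0.0862, 0.0963]
tool_rot: [-3.111, -0.051, 0.114]
force: [0.2, 0.7, -0.5]
grip_width: 0.0189
```

>>> drive_tool:
  series:
    - [0, -0.0001, 0.001, 0, 0]

```text
clock: 10.0
position: [0.5716, 0.0872, 0.0963]
tool_rot: [-3.111, -0.051, 0.114]
force: [-0.7, -0.3, -0.5]
grip_width: 0.0187
```

>>> drive_tool:
  series:
    - [0, -0.0001, 0.001, 0, 0]

```text
clock: 10.1
position: [0.5716, 0.0876, 0.0963]
tool_rot: [-3.111, -0.052, 0.114]
force: [0.1, -6.1, -1.1]
grip_width: 0.0188
```

>>> drive_tool:
  series:
    - [0, -0.0001, 0.001, 0, 0]
    - [0, -0.0001, 0.001, 0, 0]

```text
clock: 10.3
position: [0.5716, 0.0877, 0.0963]
tool_rot: [-3.114, -0.052, 0.113]
force: [0.5, -6.2, 0.0]
grip_width: 0.0187
```

>>> drive_tool:
  series:
    - [0, -0.0001, 0.001, 0, 0]
    - [0, -0.0001, 0.001, 0, 0]

```text
clock: 10.5
position: [0.5715, 0.0878, 0.0963]
tool_rot: [-3.116, -0.052, 0.111]
force: [0.5, -3.6, -0.7]
grip_width: 0.0186
```

>>> drive_tool:
  series:
    - [0, -0.0002, 0.002, 0, 0]
    - [0, -0.0002, 0.002, 0, 0]

```text
clock: 10.7
position: [0.5713, 0.0893, 0.0963]
tool_rot: [-3.119, -0.052, 0.109]
force: [1.3, -6.8, -0.5]
grip_width: 0.0192
```

>>> drive_tool:
  series:
    - [0, -0.0003, 0.0025, 0, 0.003]
    - [0, -0.0003, 0.0025, 0, 0.003]

```text
clock: 10.9
position: [0.5711, 0.0913, 0.0963]
tool_rot: [-3.123, -0.053, 0.113]
force: [2.1, -8.0, -1.4]
grip_width: 0.0187
```

>>> drive_tool:
  series:
    - [0, -0.0002, 0.003, 0, 0.002]
    - [0, -0.0002, 0.003, 0, 0.002]

```text
clock: 11.1
position: [0.5709, 0.0935, 0.0964]
tool_rot: [-3.127, -0.053, 0.114]
force: [-1.0, -10.6, -1.3]
grip_width: 0.019
```

>>> drive_tool:
  series:
    - [0, -0.0002, 0.003, 0, 0.002]
    - [0, -0.0002, 0.003, 0, 0.002]

```text
clock: 11.3
position: [0.5707, 0.0952, 0.0963]
tool_rot: [-3.132, -0.053, 0.115]
force: [0.3, -11.9, -0.2]
grip_width: 0.019
```

```bash
python3 look.py 11
```

```text
11.3 [0.5707 0.0952 0.0963] [-3.1319 -0.0531  0.1151] [  0.3053 -11.8549  -0.2483] 0.018985552254412133
```

View pics/w11.png

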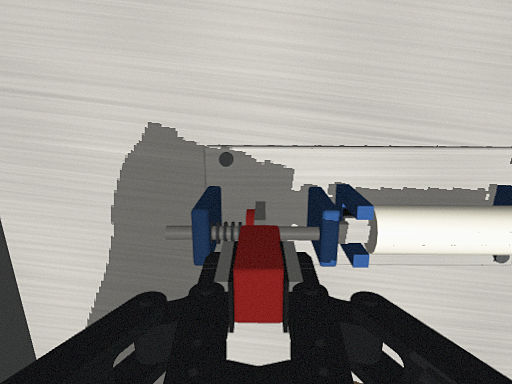

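>>> drive_tool:
  series:
    - [0, -0.0002, 0.003, 0, 0.001]

```text
clock: 11.45
position: [0.5706, 0.0959, 0.0964]
tool_rot: [-3.135, -0.053, 0.114]
force: [0.8, -13.6, -0.0]
grip_width: 0.0186
```

>>> drive_tool:
  series:
    - [0, -0.0002, 0.003, 0, 0.001]

```text
clock: 11.55
position: [0.5705, 0.0964, 0.0964]
tool_rot: [-3.137, -0.053, 0.114]
force: [0.3, -13.8, 0.5]
grip_width: 0.0187
```

```bash
python3 look.py 12;python3 - <<'E'
from h import *
im=bot.grab_frame("scene"); cv2.imwrite("pics/s12.png",cv2.resize(im[160:270,210:350,::-1],None,fx=5,fy=5,interpolation=cv2.INTER_CUBIC))
E
```

```text
11.55 [0.5705 0.0964 0.0964] [-3.1374 -0.0532  0.1136] [  0.2735 -13.7877   0.5014] 0.018733118172626028
```

View pics/w12.png

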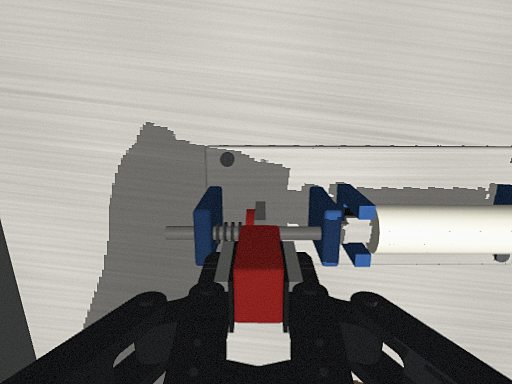

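View pics/s12.png

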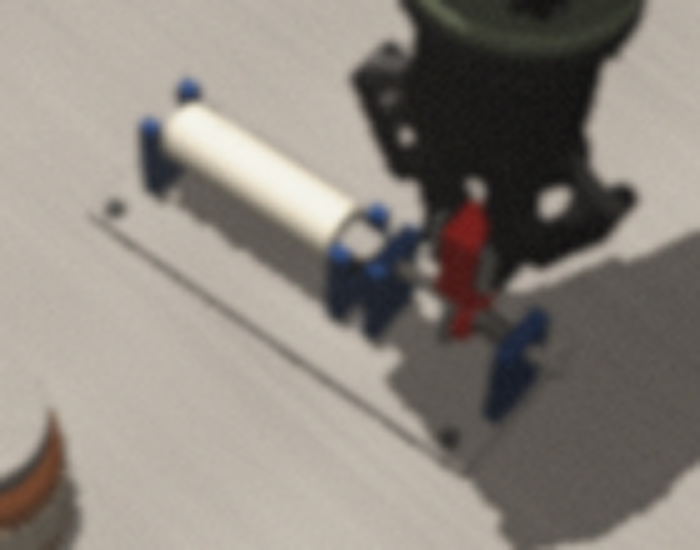

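>>> drive_tool:
  series:
    - [0, -0.0003, 0.0035, 0, 0.001]

```text
clock: 11.75
position: [0.5704, 0.0978, 0.0964]
tool_rot: [-3.14, -0.053, 0.113]
force: [1.1, -12.7, -0.6]
grip_width: 0.019
```

>>> drive_tool:
  series:
    - [0, -0.0003, 0.0035, 0, 0.001]

```text
clock: 11.85
position: [0.5702, 0.0988, 0.0964]
tool_rot: [3.141, -0.054, 0.112]
force: [0.7, -15.0, -1.3]
grip_width: 0.0185
```

```bash
python3 look.py 13
```

```text
11.85 [0.5702 0.0988 0.0964] [ 3.1405 -0.0535  0.1122] [  0.7351 -15.0338  -1.292 ] 0.018475064465849643
```

View pics/w13.png

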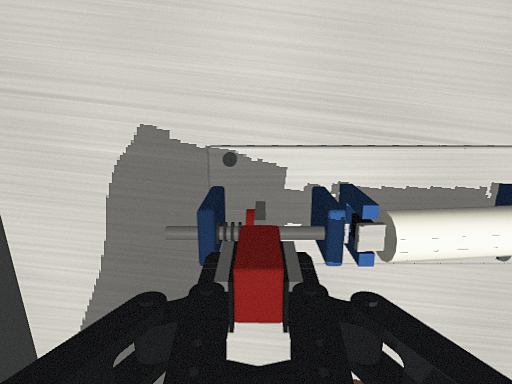

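The tang at (370,236) now stands clear and lit, and the roller is tilted, so it has popped. I'll hold briefly and then back off.

>>> drive_tool:
  series:
    - [0, 0, 0, 0, 0]
    - [0, 0, 0, 0, 0]
    - [0, 0, 0, 0, 0]

```text
clock: 12.2
position: [0.5708, 0.0931, 0.0964]
tool_rot: [3.134, -0.054, 0.108]
force: [0.5, -8.3, -2.5]
grip_width: 0.0187
```

```bash
python3 look.py 14;python3 - <<'E'
from h import *
im=bot.grab_frame("scene"); cv2.imwrite("pics/s14.png",cv2.resize(im[160:270,210:350,::-1],None,fx=5,fy=5,interpolation=cv2.INTER_CUBIC))
E
```

```text
12.2 [0.5708 0.0931 0.0964] [ 3.1337 -0.0543  0.1081] [ 0.4734 -8.3351 -2.5454] 0.01874920454521271
```

View pics/s14.png

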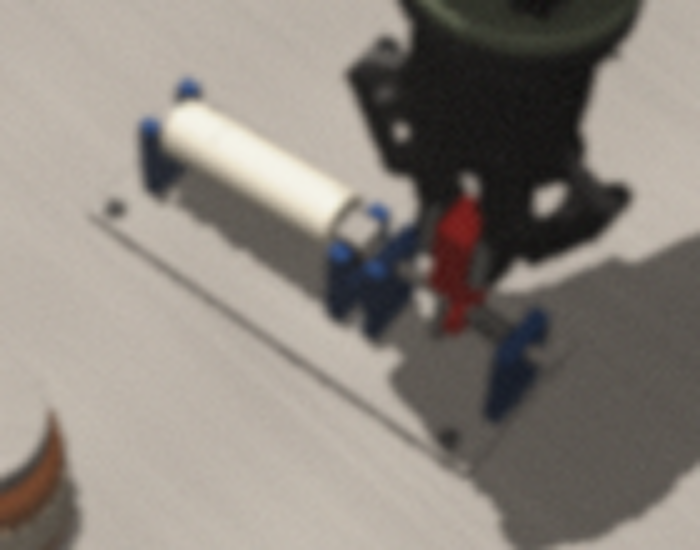

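>>> drive_tool:
  series:
    - [0, 0.0004, -0.004, 0, 0.002]
    - [0, 0.0004, -0.004, 0, 0.002]
    - [0, 0.0004, -0.004, 0, 0.002]
    - [0, 0.0003, -0.003, 0, 0]
    - [0, 0, 0, 0, 0]

```text
clock: 12.8
position: [0.5725, 0.0766, 0.0964]
tool_rot: [3.133, -0.054, 0.114]
force: [0.4, -0.5, -0.9]
grip_width: 0.0188
```

```bash
python3 look.py 15
```

```text
12.8 [0.5725 0.0766 0.0964] [ 3.1333 -0.0543  0.1137] [ 0.3972 -0.524  -0.9329] 0.018818820999967834
```

View pics/w15.png

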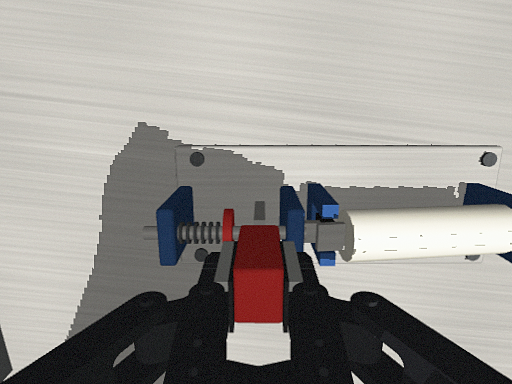

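>>> drive_tool:
  series:
    - [0, 0, 0, 0.02, 0]
    - [0, 0, 0, 0.04, 0]
    - [0, 0, 0, 0.04, 0]
    - [0, -0.01, 0.03, 0.02, 0.01]
    - [0, -0.02, 0.04, 0, 0.01]
    - [0, -0.025, 0.04, 0, 0.01]
    - [0, -0.025, 0.04, 0, 0.01]
    - [0, -0.025, 0.04, 0, 0.01]
    - [0, -0.02, 0.03, 0, 0.006]
    - [0, -0.01, 0.01, 0, 0]
    - [0, 0, 0, 0, 0]

```text
clock: 13.95
position: [0.4288, 0.3167, 0.2217]
tool_rot: [3.136, -0.055, 0.173]
force: [1.0, -0.7, -0.8]
grip_width: 0.0191
```

>>> drive_tool:
  series:
    - [0, 0, -0.005, -0.03, 0]
    - [0, 0, 0, -0.04, 0]
    - [0, 0, 0, -0.02, 0]
    - [0, 0, 0, 0, 0]
    - [0, 0, 0, 0, 0]

```text
clock: 14.45
position: [0.431, 0.3102, 0.1305]
tool_rot: [3.138, -0.057, 0.172]
force: [0.1, 0.9, 0.0]
grip_width: 0.0187
```

```bash
python3 look.py 16; python3 - <<'E'
import cv2
im=cv2.resize(cv2.imread("pics/w16.png"),None,fx=4,fy=4,interpolation=cv2.INTER_CUBIC)
cv2.imwrite("pics/w16z.png",im[460:1050,680:1400])
E
```

```text
14.45 [0.431  0.3102 0.1305] [ 3.1378 -0.0575  0.1719] [0.0879 0.8507 0.0497] 0.01873660678012827
```

View pics/w16z.png

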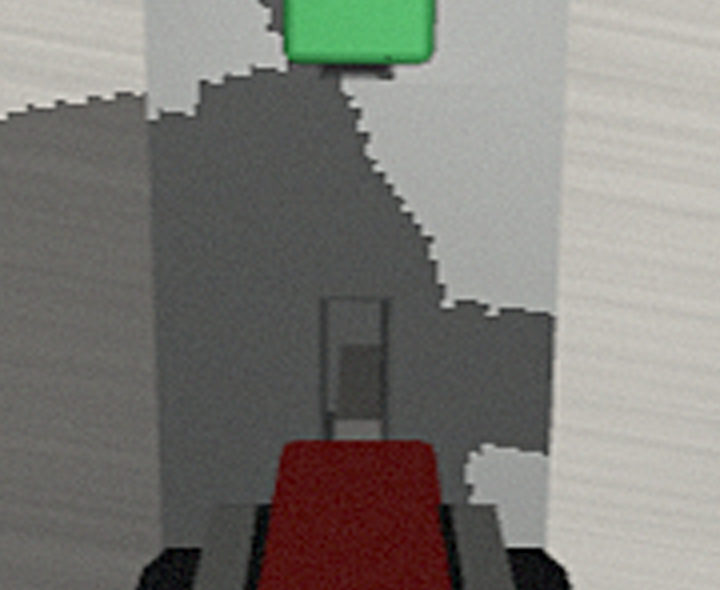

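```bash
python3 - <<'E'
from h import *
np.set_printoptions(precision=4,suppress=True)
i=np.load("i16.npy",allow_pickle=True).item()
g=lambda p:(p[0]/4+170-.4,p[1]/4+115-.4)
c,s=np.cos(.17),np.sin(.17)
def S(P): d=P[:2]-np.array([.428,.3094]); return np.array([c*d[0]+s*d[1],-s*d[0]+c*d[1]])*1000
for nm,p,z in [("tipL",(340,344),.077),("tipR",(384,344),.077),("mouthTL",(321,297),.05),("mouthTR",(390,297),.05),("mouthL mid",(324,400),.05),("R mid",(388,400),.05)]:
    P=atz(i,g(p),z);print(nm,P,S(P))
E
```

```text
tipL [0.4437 0.3148 0.077 ] [16.3967  2.6188]
tipR [0.4449 0.3081 0.077 ] [16.3991 -4.1366]
mouthTL [0.4442 0.3183 0.05  ] [17.4455  6.0815]
mouthTR [0.4462 0.3066 0.05  ] [17.4512 -5.8398]
mouthL mid [0.4259 0.3148 0.05  ] [-1.1928  5.6415]
R mid [0.4278 0.3036 0.05  ] [-1.1904 -5.6337]
```

>>> drive_tool:
  series:
    - [0, -0.0018, 0.0005, -0.01, 0]
    - [0, -0.0004, 0, -0.012, 0]
    - [0, 0, 0, 0, 0]

```text
clock: 14.8
position: [0.4297, 0.3117, 0.1094]
tool_rot: [3.141, -0.061, 0.172]
force: [-0.3, -0.5, 0.0]
grip_width: 0.0187
```

```bash
python3 look.py 17; python3 - <<'E'
import cv2
im=cv2.resize(cv2.imread("pics/w17.png"),None,fx=4,fy=4,interpolation=cv2.INTER_CUBIC)
cv2.imwrite("pics/w17z.png",im[460:1050,680:1400])
E
```

```text
14.8 [0.4297 0.3117 0.1094] [ 3.1407 -0.0608  0.172 ] [-0.2664 -0.4861  0.0248] 0.01868356585703871
```

View pics/w17z.png

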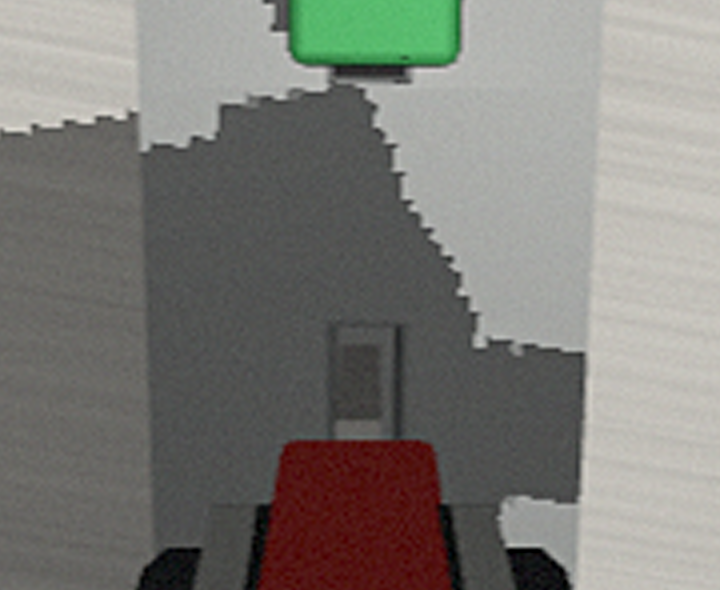

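>>> drive_tool:
  series:
    - [0, -0.0004, -0.0008, -0.01, 0]
    - [0, -0.0004, 0, -0.01, 0]
    - [0, 0, 0, 0, 0]

```text
clock: 15.15
position: [0.4292, 0.3112, 0.0886]
tool_rot: [3.141, -0.062, 0.172]
force: [0.4, 0.2, -0.1]
grip_width: 0.0187
```

>>> drive_tool:
  series:
    - [0, -0.0004, -0.0003, -0.01, 0]
    - [0, -0.0003, 0, -0.006, 0]
    - [0, 0, 0, 0, 0]

```text
clock: 15.45
position: [0.4284, 0.3107, 0.071]
tool_rot: [3.141, -0.062, 0.172]
force: [-0.3, -0.3, -0.5]
grip_width: 0.0187
```

```bash
python3 look.py 18
```

```text
15.45 [0.4284 0.3107 0.071 ] [ 3.1411 -0.0615  0.1719] [-0.2921 -0.2652 -0.4743] 0.01872330473383401
```

View pics/w18.png

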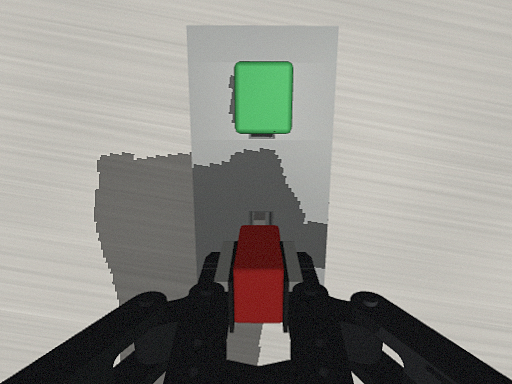

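>>> drive_tool:
  series:
    - [0, 0, 0, -0.003, 0]
    - [20, 0, 0, 0, 0]
    - [50, 0, 0, 0, 0]
    - [100, 0, 0, 0, 0]
    - [100, 0, 0, 0, 0]
    - [100, 0, 0, 0, 0]
    - [100, 0, 0, 0, 0]

```text
clock: 16.2
position: [0.4292, 0.3112, 0.0689]
tool_rot: [-3.141, -0.063, 0.172]
force: [-0.1, 0.7, 0.5]
grip_width: 0.0851
```

```bash
python3 look.py 19
```

```text
16.2 [0.4292 0.3112 0.0689] [-3.1408 -0.0633  0.1718] [-0.0526  0.7146  0.4993] 0.0850791051537387
```

View pics/w19.png

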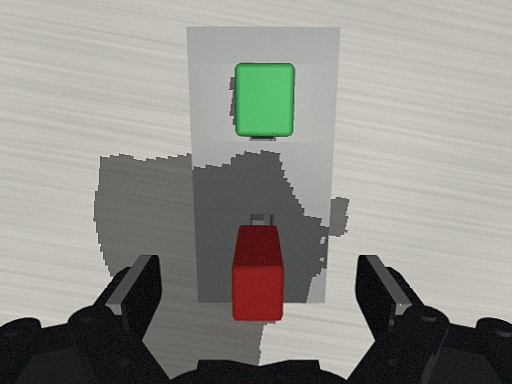

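>>> drive_tool:
  series:
    - [100, 0, 0, 0.02, 0]
    - [100, 0, 0, 0.04, 0]
    - [100, 0, 0, 0.04, 0]
    - [100, 0, 0, 0.04, 0]
    - [100, 0, 0, 0, 0]

```text
clock: 16.75
position: [0.4285, 0.3096, 0.213]
tool_rot: [3.14, -0.061, 0.171]
force: [0.2, -0.4, -1.0]
grip_width: 0.0853
```

```bash
python3 look.py 20; python3 - <<'E'
from h import *
im=bot.grab_frame("scene"); cv2.imwrite("pics/s20.png",im[:,:,::-1])
E
```

```text
16.75 [0.4285 0.3096 0.213 ] [ 3.1401 -0.0609  0.1705] [ 0.2062 -0.4125 -1.0469] 0.0853046552356958
```

View pics/w20.png

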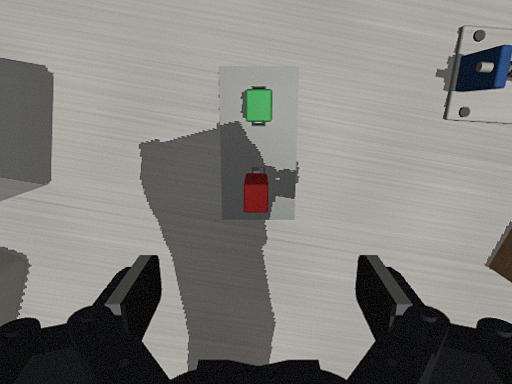

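>>> drive_tool:
  series:
    - [100, 0.01, -0.02, 0, 0.145]
    - [100, 0.02, -0.03, 0, 0.145]
    - [100, 0.02, -0.04, 0, 0.145]
    - [100, 0.02, -0.04, 0, 0.145]
    - [100, 0.02, -0.04, 0, 0.145]
    - [100, 0.02, -0.04, 0, 0.145]
    - [100, 0.02, -0.04, 0, 0.145]
    - [100, 0.02, -0.03, 0, 0.145]
    - [100, 0.01, -0.02, 0, 0.145]
    - [100, 0, 0, 0, 0.145]
    - [100, 0, 0, 0, 0.06]
    - [100, 0, 0, 0, 0]

```text
clock: 18.05
position: [0.5759, 0.0113, 0.1926]
tool_rot: [-3.131, -0.047, 1.673]
force: [0.2, -0.4, -0.1]
grip_width: 0.0854
```

The fork is upright in its slot at (257,193). Now the roller.

```bash
python3 look.py 21; python3 - <<'E'
from h import *
for r in bot.masks_of("wrist","roller")[:2]: print(r["conf"],r["point"],r["mask"].sum())
im=bot.grab_frame("scene"); cv2.imwrite("pics/s21.png",im[:,:,::-1]); 
E
```

```text
18.05 [0.5759 0.0113 0.1926] [-3.131  -0.0467  1.6728] [ 0.2122 -0.4193 -0.0981] 0.08538930305268456
0.68 [265.6, 219.7] 3994
```

View pics/w21.png

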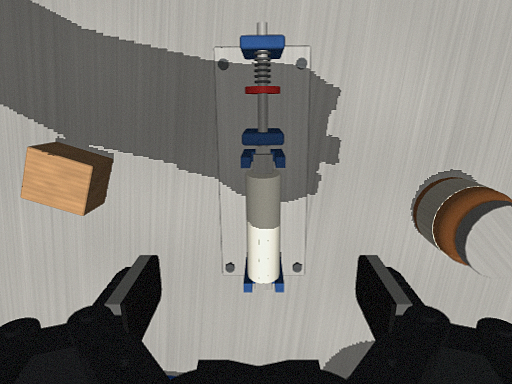

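```bash
python3 - <<'E'
from h import *
np.set_printoptions(precision=4,suppress=True)
i=np.load("i21.npy",allow_pickle=True).item()
for nm,p,z in [("+y end",(264,172),.075),("-y end",(263,280),.062),("ax+",(263.5,190),.062),("ax-",(263.5,270),.052),("block inner top c",(263.3,137),.068),("L edge",(247.5,226),.057),("R edge",(280,226),.057)]:
    print(nm,atz(i,p,z))
v=np.load("stand.npy");print(v)
# wrist height check: two views w5? triangulate +y roller end between scene and wrist
S=bot.camera_info("scene")
for q in [(.5815,-.0205,.057)]: print(proj(i,q),proj(S,q))
E
python3 - <<'E'
import cv2
im=cv2.imread("pics/s21.png");cv2.imwrite("pics/s21z.png",cv2.resize(im[160:270,210:350],None,fx=5,fy=5,interpolation=cv2.INTER_CUBIC))
E
```

```text
+y end [0.5765 0.0309 0.075 ]
-y end [ 0.5865 -0.0708  0.062 ]
ax+ [0.5781 0.013  0.062 ]
ax- [ 0.5865 -0.066   0.052 ]
block inner top c [0.5731 0.0575 0.068 ]
L edge [ 0.5676 -0.0224  0.057 ]
R edge [ 0.5962 -0.0193  0.057 ]
[0.5763 0.0181 0.1144]
[263.3368 225.5896] [262.4831 194.56  ]
```

View pics/s21z.png

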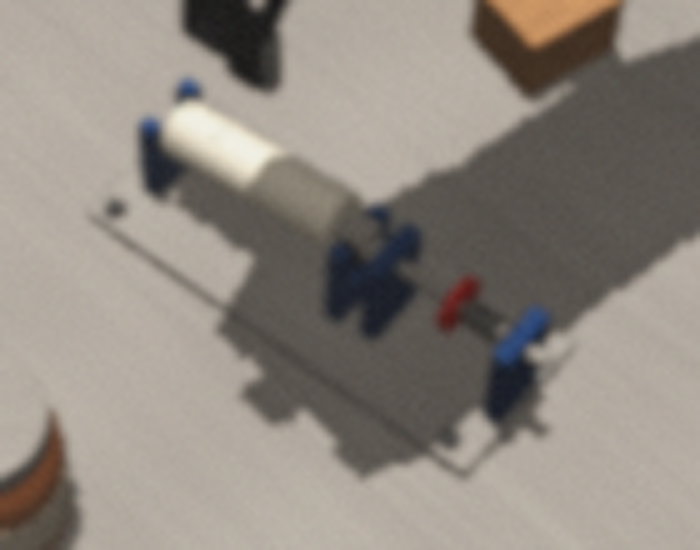

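>>> drive_tool:
  series:
    - [100, 0.006, -0.03, 0, 0.01]
    - [100, 0, 0, -0.03, 0]
    - [100, 0, 0, -0.03, 0]
    - [100, 0, 0, -0.02, 0]
    - [100, 0, 0, 0, 0]
    - [100, 0, 0, 0, 0]

```text
clock: 18.8
position: [0.5822, -0.0157, 0.111]
tool_rot: [-3.133, -0.047, 1.676]
force: [-0.5, 0.2, -0.1]
grip_width: 0.0854
```

>>> drive_tool:
  series:
    - [100, 0, -0.005, -0.02, 0.006]
    - [100, 0, 0, -0.02, 0]
    - [100, 0, 0, -0.02, 0]
    - [100, 0, 0, 0, 0]

```text
clock: 19.2
position: [0.5851, -0.0194, 0.0547]
tool_rot: [-3.14, -0.047, 1.682]
force: [0.2, 0.4, -0.4]
grip_width: 0.0856
```

```bash
python3 look.py 22
```

```text
19.2 [ 0.5851 -0.0194  0.0547] [-3.14   -0.0465  1.6819] [ 0.2314  0.4203 -0.3639] 0.08561386305586473
```

View pics/w22.png

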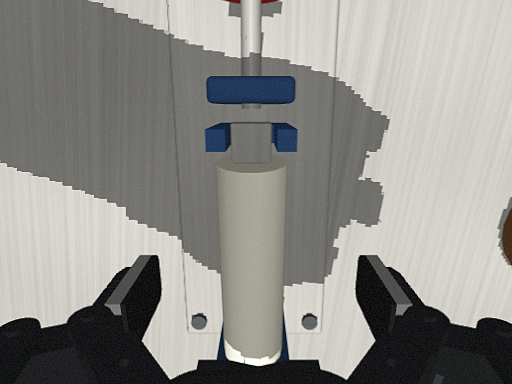

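>>> drive_tool:
  series:
    - [100, -0.0035, -0.001, -0.008, 0]
    - [100, -0.0007, 0, -0.008, 0]
    - [100, 0, 0, 0, 0]

```text
clock: 19.55
position: [0.5831, -0.0202, 0.0424]
tool_rot: [3.137, -0.046, 1.682]
force: [0.1, 0.2, 0.4]
grip_width: 0.0858
```

>>> drive_tool:
  newtons: 25
  series:
    - [100, -0.0015, -0.0005, -0.005, 0]
    - [60, 0, 0, 0, 0]
    - [40, 0, 0, 0, 0]
    - [40, 0, 0, 0, 0]

```text
clock: 19.95
position: [0.5819, -0.0208, 0.0378]
tool_rot: [3.136, -0.046, 1.682]
force: [-1.0, -0.2, 0.3]
grip_width: 0.0441
```

```bash
python3 look.py 23
```

```text
19.95 [ 0.5819 -0.0208  0.0378] [ 3.136  -0.046   1.6818] [-0.957  -0.2103  0.3001] 0.04406894718261708
```

View pics/w23.png

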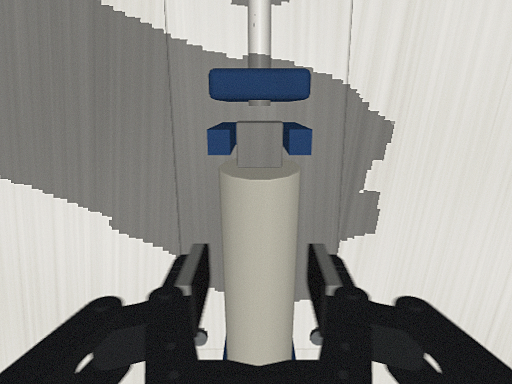

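>>> drive_tool:
  newtons: 30
  series:
    - [30, 0, 0, 0, 0]
    - [0, 0, 0, 0, 0]
    - [0, 0, 0, 0, 0]
    - [0, 0, 0, 0, 0]

```text
clock: 20.4
position: [0.582, -0.0208, 0.0381]
tool_rot: [3.136, -0.046, 1.682]
force: [-0.1, -0.2, -0.3]
grip_width: 0.0293
```

Gripped at 29.3 mm. I'll lift slowly.

>>> drive_tool:
  newtons: 45
  series:
    - [0, 0, 0, 0.003, 0]
    - [0, 0, 0, 0.006, 0]
    - [0, 0, 0, 0.008, 0]
    - [0, 0, 0, 0.01, 0]

```text
clock: 20.8
position: [0.5812, -0.0208, 0.066]
tool_rot: [3.138, -0.046, 1.682]
force: [1.6, 0.2, -1.6]
grip_width: 0.0284
```

```bash
python3 look.py 24
```

```text
20.8 [ 0.5812 -0.0208  0.066 ] [ 3.1378 -0.0462  1.6818] [ 1.6302  0.1815 -1.6459] 0.02844704147022169
```

View pics/w24.png

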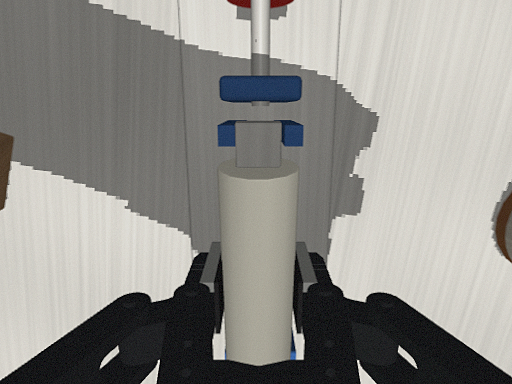

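>>> drive_tool:
  series:
    - [0, 0, 0, 0.02, 0]
    - [0, 0, 0, 0.03, 0]
    - [0, 0, 0, 0.04, 0]
    - [0, 0, 0, 0.03, 0]
    - [0, 0, 0, 0, 0]

```text
clock: 21.35
position: [0.5816, -0.021, 0.1948]
tool_rot: [3.134, -0.046, 1.681]
force: [0.5, -0.3, -1.0]
grip_width: 0.0284
```

```bash
python3 - <<'E'
from h import *
np.set_printoptions(precision=4,suppress=True)
T=bot.camera_info("top");S=bot.camera_info("scene")
a=bot.grab_frame("top");ra=bot.masks_of("top","tub");b=bot.grab_frame("scene");rb=bot.masks_of("scene","tub")
cv2.imwrite("pics/t25.png",cv2.resize(a[190:310,330:450,::-1],None,fx=5,fy=5,interpolation=cv2.INTER_CUBIC))
cv2.imwrite("pics/s25.png",b[:,:,::-1])
for r,I in((ra,T),(rb,S)):
    if not r: continue
    m=r[0]["mask"].astype(np.uint8);c=max(cv2.findContours(m,0,2)[0],key=cv2.contourArea);q=cv2.minAreaRect(c);bx=cv2.boxPoints(q)
    P=np.array([atz(I,p,.06) for p in bx]);print(r[0]["conf"],bx.tolist());print(P,P.mean(0))
s=bot.observe();print(s["position"],s["tool_rot"],s["force"],s["grip_width"],s["qpos"])
E
```

```text
0.56 [[345.0, 216.0], [425.0, 216.0], [425.0, 282.0], [345.0, 282.0]]
[[ 0.561  -0.234   0.06  ]
 [ 0.5607 -0.4483  0.06  ]
 [ 0.3856 -0.4417  0.06  ]
 [ 0.3853 -0.2303  0.06  ]] [ 0.4731 -0.3386  0.06  ]
0.81 [[155.0604248046875, 102.65773010253906], [213.18121337890625, 61.973167419433594], [253.6778564453125, 119.82551574707031], [195.55706787109375, 160.51007080078125]]
[[ 0.5769 -0.444   0.06  ]
 [ 0.3522 -0.457   0.06  ]
 [ 0.4299 -0.2059  0.06  ]
 [ 0.6289 -0.2097  0.06  ]] [ 0.497  -0.3292  0.06  ]
[ 0.5795 -0.0207  0.1898] [ 3.1411 -0.0464  1.6816] [ 0.2412  0.2083 -1.8011] 0.028506456284887544 [-0.2035  0.5127  0.2308  1.7681 -0.2051  0.8873  0.2406]
```

View pics/t25.png

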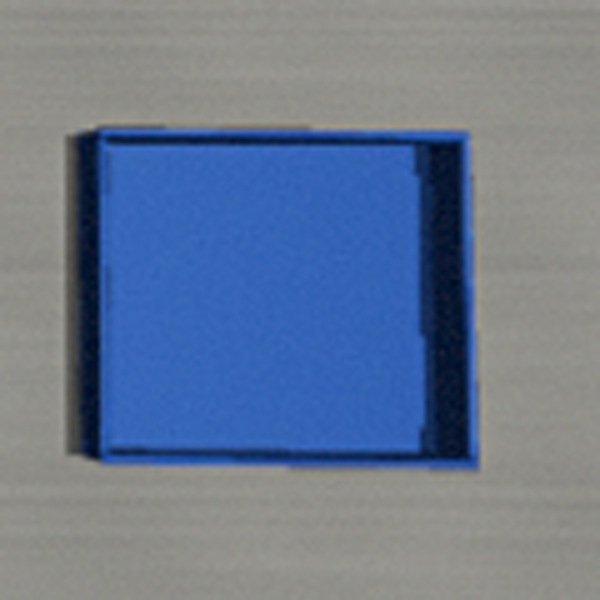

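View pics/s25.png

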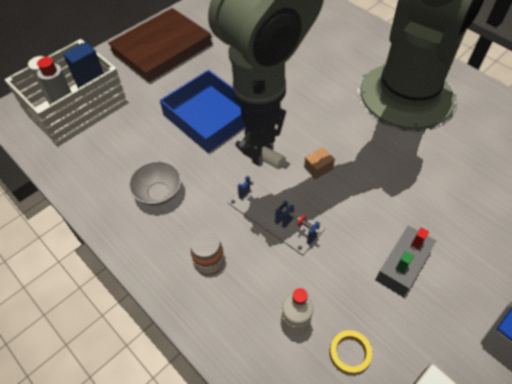

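```bash
python3 - <<'E'
from h import *
np.set_printoptions(precision=4,suppress=True)
T=bot.camera_info("top");S=bot.camera_info("scene")
P=np.array([atz(T,(p[0]/5+330-.4,p[1]/5+190-.4),.06) for p in [(98,131),(469,132),(477,467),(98,462)]])
print(P,P.mean(0),[np.linalg.norm(P[k]-P[(k+1)%4]) for k in range(4)])
for q in P: print(proj(S,q))
E
```

```text
[[ 0.5615 -0.2453  0.06  ]
 [ 0.5607 -0.4441  0.06  ]
 [ 0.383  -0.4416  0.06  ]
 [ 0.3853 -0.2414  0.06  ]] [ 0.4726 -0.3431  0.06  ] [np.float64(0.1987467472274), np.float64(0.1777935404619901), np.float64(0.20019927557872774), np.float64(0.17624690570061302)]
[206.6184 138.3801]
[159.7149  99.7002]
[208.7506  69.4123]
[256.2922 104.5812]
```

>>> drive_tool:
  series:
    - [0, -0.01, -0.02, 0, 0]
    - [0, -0.012, -0.03, 0, -0.02]
    - [0, -0.012, -0.035, 0, -0.02]
    - [0, -0.013, -0.035, 0, -0.02]
    - [0, -0.013, -0.035, 0, -0.02]
    - [0, -0.013, -0.035, 0, -0.02]
    - [0, -0.013, -0.035, 0, -0.02]
    - [0, -0.01, -0.035, 0, 0]
    - [0, -0.01, -0.03, 0, 0]
    - [0, 0, -0.02, 0, 0]
    - [0, 0, 0, 0, 0]
    - [0, 0, 0, 0, 0]

```text
clock: 22.75
position: [0.46, -0.3385, 0.1742]
tool_rot: [-3.119, -0.053, 1.558]
force: [0.9, 0.3, -2.0]
grip_width: 0.029
```

```bash
python3 look.py 26;python3 - <<'E'
from h import *
cv2.imwrite("pics/s26.png",cv2.resize(bot.grab_frame("scene")[40:190,130:290,::-1],None,fx=4,fy=4,interpolation=cv2.INTER_CUBIC))
E
```

```text
22.75 [ 0.46   -0.3385  0.1742] [-3.1186 -0.0534  1.5576] [ 0.8756  0.3262 -1.9899] 0.02904242312386824
```

View pics/w26.png

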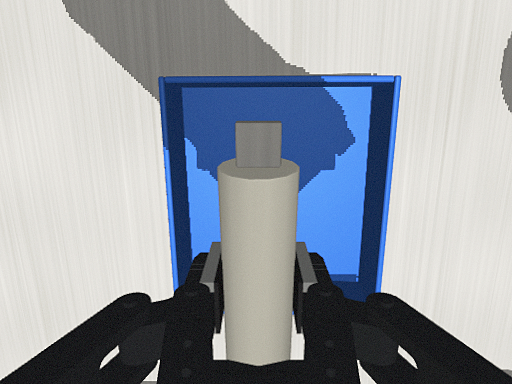

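View pics/s26.png

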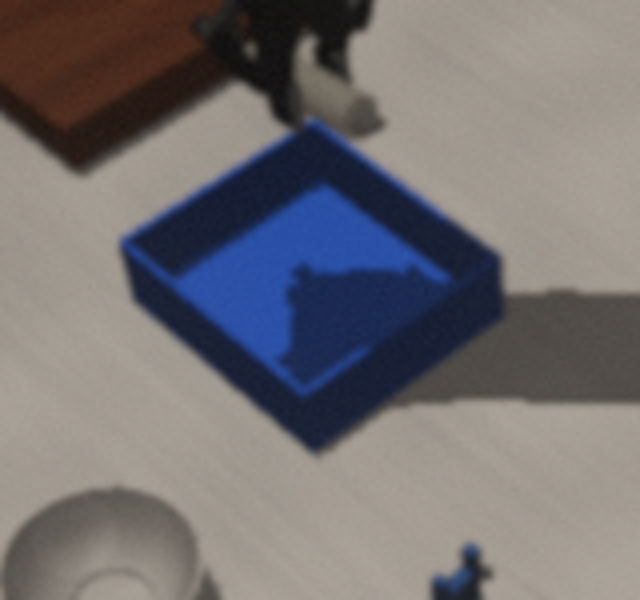

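>>> drive_tool:
  series:
    - [0, 0.012, -0.004, 0, 0]
    - [0, 0, 0, -0.03, 0]
    - [0, 0, 0, -0.03, 0]
    - [0, 0, 0, -0.02, 0]
    - [0, 0, 0, 0, 0]

```text
clock: 23.35
position: [0.4755, -0.3363, 0.0921]
tool_rot: [-3.121, -0.055, 1.566]
force: [-0.1, 0.3, -0.9]
grip_width: 0.0288
```

```bash
python3 look.py 27
```

```text
23.35 [ 0.4755 -0.3363  0.0921] [-3.1207 -0.0548  1.5663] [-0.0989  0.2545 -0.9155] 0.028780178486049607
```

View pics/w27.png

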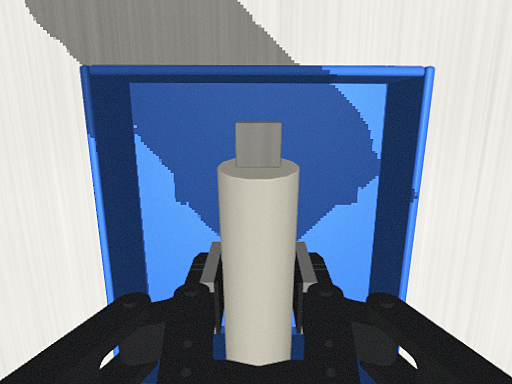

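>>> drive_tool:
  series:
    - [0, -0.002, -0.007, -0.02, 0]
    - [0, 0, 0, -0.02, 0]
    - [0, 0, 0, -0.02, 0]
    - [0, 0, 0, 0, 0]

```text
clock: 23.8
position: [0.4775, -0.3433, 0.0372]
tool_rot: [-3.128, -0.051, 1.57]
force: [0.5, 0.8, -0.6]
grip_width: 0.0291
```

>>> drive_tool:
  series:
    - [0, 0, 0, -0.008, 0]
    - [0, 0, 0, -0.006, 0]
    - [0, 0, 0, 0, 0]

```text
clock: 24.1
position: [0.4795, -0.3437, 0.026]
tool_rot: [-3.132, -0.049, 1.571]
force: [-0.6, 0.6, -0.8]
grip_width: 0.0287
```

>>> drive_tool:
  series:
    - [0, -0.001, 0, -0.006, 0]
    - [0, 0, 0, -0.004, 0]
    - [0, 0, 0, 0, 0]

```text
clock: 24.4
position: [0.479, -0.344, 0.0164]
tool_rot: [-3.133, -0.049, 1.571]
force: [-0.2, 0.5, -1.0]
grip_width: 0.0287
```

>>> drive_tool:
  series:
    - [0, 0, 0, -0.004, 0]
    - [0, 0, 0, -0.003, 0]

```text
clock: 24.6
position: [0.4792, -0.3442, 0.0093]
tool_rot: [-3.133, -0.048, 1.571]
force: [0.0, 0.4, -1.3]
grip_width: 0.0283
```

```bash
python3 look.py 28
```

```text
24.6 [ 0.4792 -0.3442  0.0093] [-3.1334 -0.0483  1.571 ] [ 0.0446  0.444  -1.2831] 0.0282674182270145
```

View pics/w28.png

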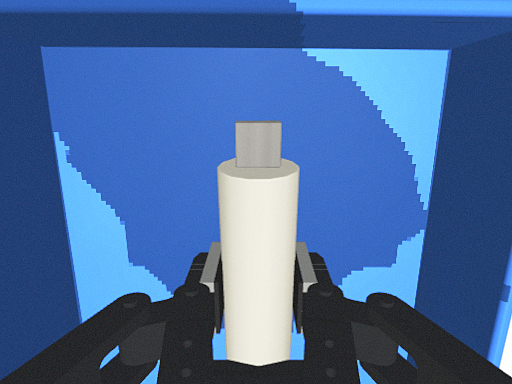

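>>> drive_tool:
  series:
    - [45, 0, 0, 0, 0]
    - [50, 0, 0, 0, 0]
    - [65, 0, 0, 0, 0]
    - [65, 0, 0, 0, 0]
    - [65, 0, 0, 0, 0]

```text
clock: 25.15
position: [0.4792, -0.3444, 0.0092]
tool_rot: [-3.134, -0.048, 1.571]
force: [-0.1, -0.3, -0.1]
grip_width: 0.0556
```

```bash
python3 look.py 29
```

```text
25.15 [ 0.4792 -0.3444  0.0092] [-3.1335 -0.0482  1.5709] [-0.148  -0.2806 -0.0588] 0.05562484419558617
```

View pics/w29.png

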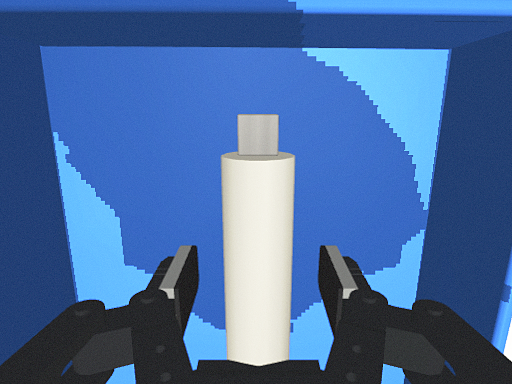

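The roller is resting on the floor between the open fingers. I'll withdraw straight up.

>>> drive_tool:
  series:
    - [65, 0, 0, 0.01, 0]
    - [65, 0, 0, 0.02, 0]
    - [65, 0, 0, 0.03, 0]
    - [65, 0, 0, 0.04, 0]
    - [65, 0, 0, 0.04, 0]
    - [65, 0, 0.02, 0.03, 0]
    - [65, 0, 0.04, 0, 0]
    - [65, 0, 0.02, 0, 0]
    - [65, 0, 0, 0, 0]
    - [65, 0, 0, 0, 0]

```text
clock: 26.2
position: [0.4776, -0.2624, 0.1928]
tool_rot: [-3.138, -0.047, 1.568]
force: [0.1, -0.5, 0.3]
grip_width: 0.0556
```

```bash
python3 look.py 30;python3 - <<'E'
from h import *
np.set_printoptions(precision=4,suppress=True)
T=bot.camera_info("top")
cv2.imwrite("pics/s30.png",bot.grab_frame("scene")[:,:,::-1]); a=bot.grab_frame("top"); cv2.imwrite("pics/t30.png",a[:,:,::-1])
r=bot.masks_of("wrist","roller")[:1]; i=np.load("i30.npy",allow_pickle=True).item()
for q in r: print(q["conf"],q["point"],atz(i,q["point"],.025))
E
```

```text
26.2 [ 0.4776 -0.2624  0.1928] [-3.1382 -0.0472  1.5685] [ 0.0953 -0.4552  0.2548] 0.055629362853974317
0.76 [263.2, 252.6] [ 0.4811 -0.3353  0.025 ]
```

View pics/w30.png

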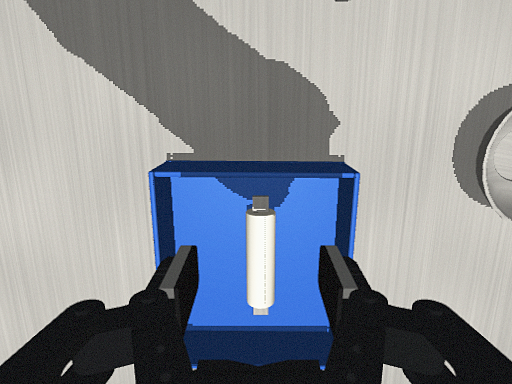

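View pics/s30.png

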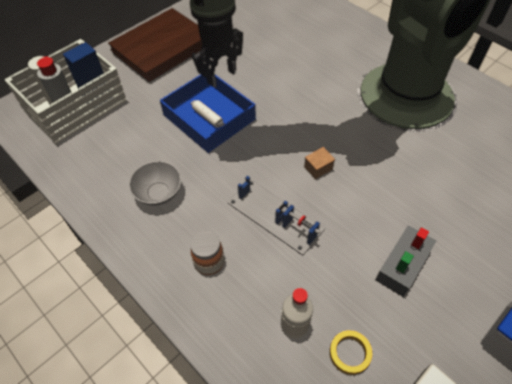

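View pics/t30.png

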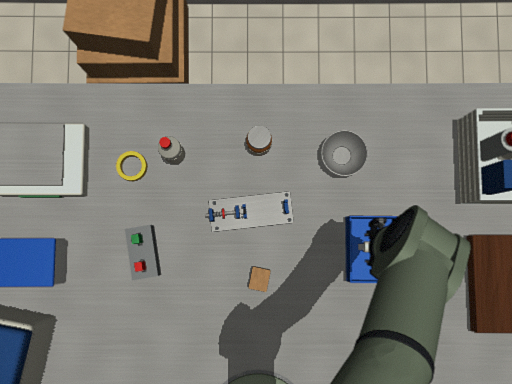

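The roller lies flat in the tub at wrist (262,257). The fork is home at scene (421,235), and every bystander is where it was in the first pictures. I'm handing in.

```bash
python3 -c "
from workcell import bot
print(bot.job_done(), bot.observe()['clock'])"
```

```text
the job is handed in; nothing more can be done
the job is handed in; nothing more can be done
```

I finished the job and handed it in, with the last move ending at about 26 s of the 64 s. The system gives no verdict, so the results below rest on my own pictures and force readings.

- **Popping the roller:** The fork met the collar about 6 to 7 mm beyond its nominal place, by the pictures. I pushed it back gently until the roller's end popped up. The wrist force peaked at about 15 N in the readings at the end of each call. I held the bar for 0.3 s, still pressing with about 8 N, then backed off and the roller's end stayed up. I judged the pop from the wrist and scene pictures; I did not measure the end's height.
- **Fork:** It is back in its slot. The wrist, scene and top pictures show it upright, where it stood at the start.
- **Roller:** I gripped it in the middle, lifted it out straight up and lowered it onto the tub's floor. I let go with its centre about 27 mm above the counter, estimated from the gripper's height. It now lies flat, about 10 mm off the tub's centre in both x and y.
- **Bystanders:** By eye, the jar, bottle, bowl, tape, box and scraper are where they were in the first pictures. The gripper is clear of everything.

**Checks that disagreed:**
- The stand position I fitted from its base plate was 0.5 to 1 mm off the shank and blocks, so I lined the fork up to the shank in the same picture.
- The tool drifted in tilt by a few hundredths of a radian (up to about 0.06). I corrected the position drift that went with it before each fit.

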